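Square a rock slab into the corner stops of a slab scanner and start the scan

TASK

With the fingertips, push the speckled rock slab across the scanner bed, keeping it flat on the bed, until its edges sit flush against both metal stop strips, the one along the back of the bed and the one along its side. Then press the green button on the control box all the way down to start the scan, and let it spring back. Never press it before the slab is seated, and leave the red emergency stop, the camera gantry, the white reference puck and everything else on the bench as they are.

Things in the scene. Friction and masses are not known exactly. Their poses are not given: they have to be found in the camera images.
- slab: Loose sawn rock slab, pale grey-tan, speckled, with white veins, flat on the scanner bed: a block 92 mm (its x) by 120 mm (y) by 24 mm thick (z), about 0.7 kg, friction about 0.6. Origin: centre of its underside. It starts 3 to 9 cm short of each stop, turned up to 0.3 rad; its +x long face goes to the back stop, its -y short face to the side stop.
- stop_corner (a point): Inner corner of the two aluminium stop strips, at bed level (60 mm above the bench). x points away from the robot, square into the back stop (face at x = 0); y runs along the back stop, away from the side stop (face at y = 0); z up. Strips: 14 mm high, 10 mm thick, 300 mm (back) and 180 mm (side) long. Seated flush, the slab's origin is at x = -46 mm, y = 60 mm here, its axes along these.
- scanner: Bench-top slab scanner, white base 370 mm (x) by 500 mm (y), grey bed on top 60 mm above the bench; fixed, place varies, yaw within 0.12 rad. Origin: centre of its underside, axes as the stop corner's. The bed runs from x = -140 to the back stop at x = 90 mm and from the side stop at y = -190 to y = 230 mm; nothing in front of the bed is higher than it.
- gantry (a joint): The scanner's camera gantry, in m: 0 parked, growing as it is pushed towards the side stop; stiff (12 N). It must stay parked.
- gantry_top (a point): Top centre of the parked camera gantry, 300 mm above the bench: a white beam with a dark camera head, bridging the bed on two uprights just in front of and behind it. It is 60 mm thick along y, its near side 325 mm from the side stop's face, and 370 mm long along x; under it 114 mm are free above the bed.
- puck: Loose white ceramic reference disc in a dark holder, 38 mm diameter, 16 mm high, 60 g, standing on the bed in front of the gantry on the robot's side. Origin at the centre of its underside. Leave it.
- start (a joint): Travel of the green start button in m: 0 is up, 0.006 is fully down; a spring of about 5 N pushes it back up.
- start_top (a point): Centre of the top face of the green start button (28 mm diameter, 77 mm above the bench when up, pressed straight down), on the end nearer the robot of the grey control box, 150 by 76 by 55 mm high, which is fixed to the bench on the left or the right of the scanner.
- estop (a joint): Travel of the red emergency stop button in m: 0 is up, 0.006 fully down. Do not press.
- estop_top (a point): Centre of the top face of the red emergency stop (36 mm diameter, yellow collar, 77 mm above the bench), on the far end of the control box, 80 mm from the green button. Do not press.
- rack: White rack of orange-capped sample tubes, 150 by 74 mm, 96 mm high, fixed to the bench on the other side of the scanner from the control box. Origin at the centre of its underside.
- rock_rust: Loose rust-brown rock, about 100 by 80 by 55 mm, on the bench; origin at the middle of its underside. Leave it.
- rock_white: Loose white rock, about 90 by 85 by 60 mm, on the bench; origin at the middle of its underside. Leave it.
- rock_sand: Loose flat sand-coloured rock, about 120 by 90 by 35 mm, on the bench; origin at the middle of its underside. Leave it.
- jar: Loose glass specimen jar with a blue cap, 58 mm diameter, 75 mm high, on the bench; origin at the centre of its underside. Leave it.
- brush: Loose small brush, 180 mm long, lying on the bench near the robot. Leave it.
There are look-alikes about, which are no part of the job. What is shaped like the slab but black is not meant.

How it is judged:
By the outcome, as a careful person would: the job done as asked, in the order asked, and still so for the second after the job is handed in, with the robot touching nothing.
It also fails if it takes over 72 s, if anything falls off the work surface, if the arm or the gripper's body presses on something with over 40 N, if the wrist force passes 120 N, or if a joint passes its speed limit or range.

ROBOT

A 7-joint arm with a two-finger parallel gripper is mounted at the origin on the work surface. World frame = base frame: x ahead of the robot, y to its left, z up, the work surface at z = 0. Lengths are in m, angles in rad, forces in N, time in s.
With the tool pointing down it reaches from about 0.4 to 0.85 m from the base axis. Payload 4.5 kg.
Tool frame: the origin (TCP) lies at the centre of the arm's flange, where the gripper is bolted on; the fingertips stand 166 mm ahead of it and the grasp point (between the pads) lies 147 mm ahead of it; z points along the fingers, y is the direction in which the jaws open and shut (so a half turn about z gives the same grasp; the last joint's range is limited). The gripper opens to 88 mm and grips with 3 to 60 N. Pads are 18 mm wide; open, the fingers measure 123 mm over their backs; the gripper's body (75 mm by 187 mm) begins 45 mm behind the grasp point.
Start: joints at [-1.166, 0.689, -0.195, 1.565, 0.157, 0.902, -0.215], TCP at [0.226, 0.583, 0.405] pointing down, gripper open.
Joint ranges: [-3.01, 3.01], [-0.46, 2.08], [-1.47, 1.51], [0.13, 2.56], [-1, 4.14], [0.04, 2.09], [-2.66, 2.66]. Speed limits (rad/s): [2.57, 2.57, 3.14, 3.14, 3.14, 3.14, 3.14].

INTERFACE

Orientations are given as a unit quaternion [w, x, y, z].
In Python, from station import sensors, vision, ctrl gives the robot as it stands.
- The arm moves only by the tool apply_moves, never from a script. Its argument "increments" is a list of rows, each an object of numbers: "dx", "dy", "dz": the shift along the tool's x, y, z in mm; "wx", "wy", "wz": the turn, a rotation vector about the tool's x, y, z in degrees. In form: [{"dx": .., "dy": .., "dz": .., "wx": .., "wy": .., "wz": ..}, ...]. A call has 1 to 10 rows; each row is the pose to reach, as a shift and turn from the pose measured when the call began, along the tool's axes at that moment; what a row does not reach only later rows make up. A row lasts 1/10 s, in which the tool goes at most 50 mm and 8.59 degrees, less where a joint would pass 70% of its speed; a pose out of reach is approached as far as the arm can. A call with a gripper value outside its range is refused whole. "gripper" is the gripper's target within -1 to 1 (shut at 1, half-way at 0, fully open at -1), set as the call begins (left out, the last holds). The fingers move at their own pace and stop on an object; the grip force is fixed at half the most. Time passes only in rows, so rows that repeat a pose let the fingers close. It gives the time, the measured TCP pose, the force and the opening at its end, in the units of the state.
- sensors.get_obs(): the state, without advancing time (a new reading comes with each control period).
- vision.snapshot(name): name is "scene" or "top" or "wrist"; returns the picture (384x512x3 uint8, red, green, blue); there is no depth.
- vision.calibration(name): a dict with "intrinsics" (3x3 intrinsics, pixels), "rvec" (rotation vector, rad) and "tvec" (3), from world to camera coordinates, as OpenCV has them. Camera axes: x right, y down, z forward; pixel columns grow to the right and rows downward; lengths in m; the calibration is good to about 2 mm. A picture is of the moment at which its call begins: read the wrist's pose just before it. calibration takes no time and is no camera call; for the wrist camera it gives the pose at the moment of the call.
- ctrl.sign_off(): hands the job in, once; it reports no verdict.
The state is a dict: "t": time; "joint_pos": joint angles; "dq": joint speeds; "effort": joint torques, N m; "ee_pos": TCP position; "tcp_rot": TCP orientation; "ft_force": force on the tool from outside, world axes, zero at the start; "moment": the same for the moment, N m; "opening": finger opening in m.
Only numpy, scipy, OpenCV 4.12 (cv2) and the standard library are available. Lean on these libraries where they do the work, as an engineer would, in place of code of your own. Each camera call takes 0.05 s, during which the arm holds its last target.

## Working session

There is one attempt and no reset: what is moved stays moved. The work goes in short steps, Python scripts to look and compute and a tool call to move; the robot and the scene stay as the last step left them, time stands still between calls to the robot, and variables do not carry over. Pictures are saved under pics/ and viewed, and the job is handed in when it is done.

Besides the shell and the picture viewer there is one more tool, called after "Emit:" by a JSON object that holds its "fn" and its "kwargs", one argument or row to a line. apply_moves: Moves the arm, as the interface text tells. Its arguments: {"type":"object","properties":{"increments":{"type":"array"},"gripper":{"type":"number"}},"required":["increments"]}

```bash
ls; mkdir -p pics; python3 - <<'E'
from station import sensors, vision, ctrl
import cv2
print(sensors.get_obs())
for n in ("scene","top"):
    im=vision.snapshot(n); cv2.imwrite(f"pics/{n}0.png",cv2.resize(im[:,:,::-1],None,fx=1.5,fy=1.5,interpolation=cv2.INTER_CUBIC))
    c=vision.calibration(n); print(n,c)
E
```

```text
pics
{'t': 0.0, 'joint_pos': array([-1.16619168,  0.68997145, -0.19452474,  1.56639702,  0.15729715,
        0.90251303, -0.21512353]), 'dq': array([-2.34246240e-04, -4.12996515e-04,  5.38987495e-04, -5.72675543e-04,
       -1.50738551e-03,  3.32850017e-04, -8.10414110e-05]), 'effort': array([-5.56116356e-04, -5.27561259e+01, -1.26714773e+00, -1.53432763e+01,
       -5.26242913e-02,  6.38702943e-03,  1.63348013e-04]), 'ee_pos': array([0.22637266, 0.58218518, 0.40390373]), 'tcp_rot': array([-1.08197820e-04,  1.84305566e-01,  9.82868536e-01, -9.41880184e-04]), 'ft_force': array([ 0.18800917, -0.79179008,  0.17055955]), 'moment': array([ 0.0076067 , -0.02541945,  0.01486259]), 'opening': 0.08836338364550757}
scene {'intrinsics': array([[465.77163727,   0.        , 249.37163424],
       [  0.        , 465.77163727, 191.13542994],
       [  0.        ,   0.        ,   1.        ]]), 'rvec': array([ 2.08534302,  1.44529499, -0.49335135]), 'tvec': array([-0.17692725, -0.22406347,  1.92266665])}
top {'intrinsics': array([[413.93303888,   0.        , 260.16049627],
       [  0.        , 413.93303888, 189.79513163],
       [  0.        ,   0.        ,   1.        ]]), 'rvec': array([ 2.2042706 , -2.15332092,  0.0717276 ]), 'tvec': array([-0.01182487,  0.51242971,  1.77079228])}
```

View pics/scene0.png

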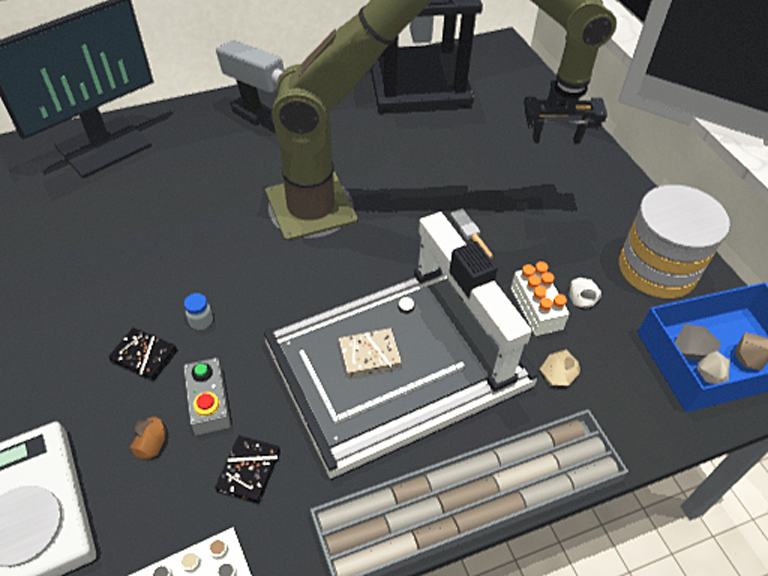

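View pics/top0.png

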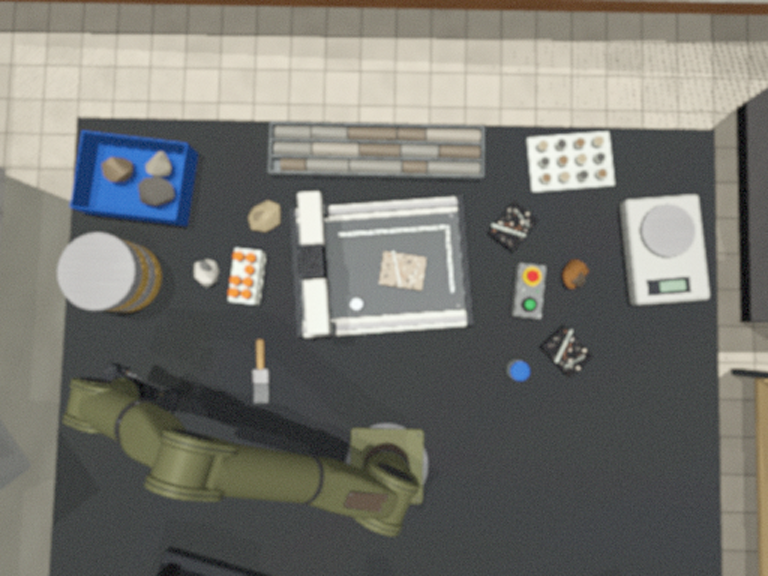

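The scene image shows a speckled pale slab at (370,352), and two black look-alikes at (143,353) and (248,470). The slab fits because it is pale and on the bed, and the black ones are excluded. The top image shows the slab at (403,270), the stop corner near (450,226), the green button at (529,304), the red one at (532,276), the puck at (356,304) and the gantry at x≈312. I'll zoom in to confirm and measure.

```bash
cat > h.py <<'E'
import numpy as np, cv2
from station import sensors, vision, ctrl
def cam(n):
    c=vision.calibration(n); R=cv2.Rodrigues(np.array(c["rvec"]))[0]; return np.array(c["intrinsics"]),R,np.array(c["tvec"]).ravel()
def px2w(n,uv,z,c=None):
    K,R,t=c or cam(n); out=[]
    for u,v in np.atleast_2d(uv):
        d=R.T@np.linalg.solve(K,[u,v,1]); o=-R.T@t; s=(z-o[2])/d[2]; out.append(o+s*d)
    return np.array(out)
def w2px(n,P,c=None):
    K,R,t=c or cam(n); p=(K@(R@np.atleast_2d(P).T+t[:,None])).T; return p[:,:2]/p[:,2:]
def crop(n,u0,v0,u1,v1,f,name):
    im=vision.snapshot(n)[:,:,::-1]; np.save(f"pics/{name}.npy",im)
    cv2.imwrite(f"pics/{name}.png",cv2.resize(im[v0:v1,u0:u1],None,fx=f,fy=f,interpolation=cv2.INTER_CUBIC))
E
python3 - <<'E'
from h import *
crop("top",190,120,370,260,4.4,"t1")
crop("scene",170,140,370,320,3.3,"s1")
E
```

```text
(no output)
```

View pics/t1.png

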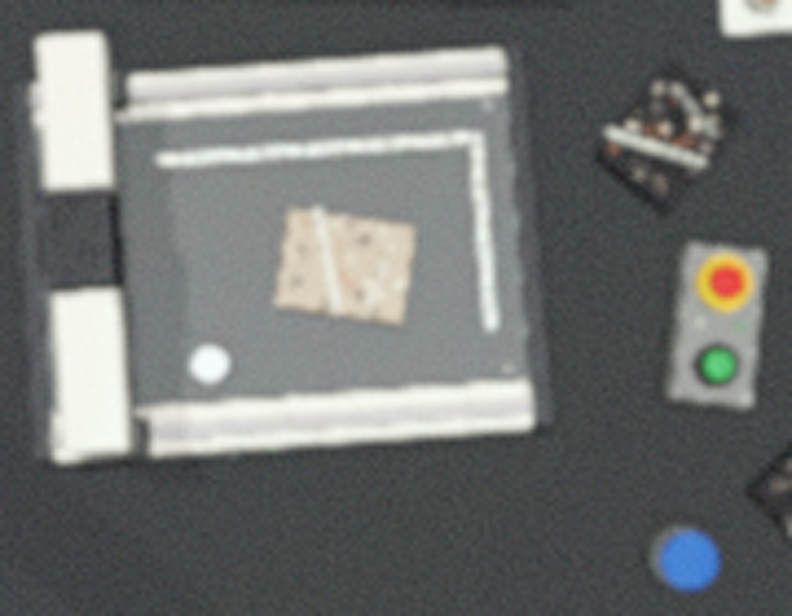

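View pics/s1.png

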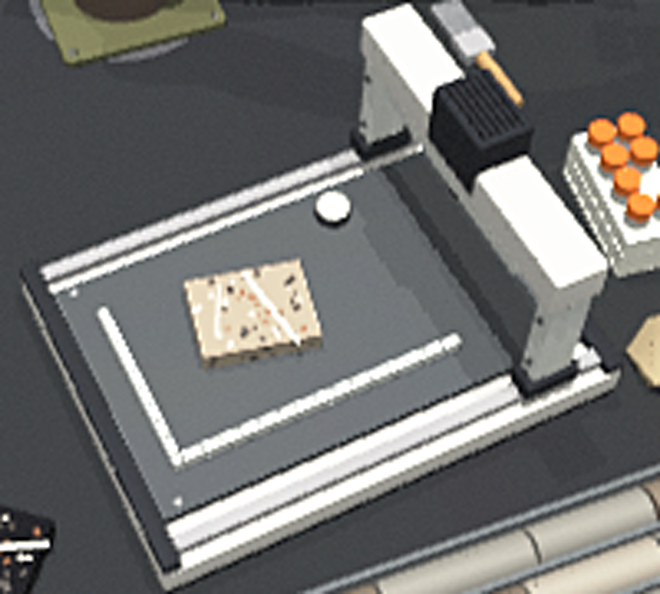

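```bash
python3 - <<'E'
from h import *
f=lambda p:np.array(p)/4.4+[190-.39,120-.39]
fs=lambda p:np.array(p)/3.3+[170-.35,140-.35]
np.set_printoptions(precision=4,suppress=True)
def show(n,l,p,z,g): print(n,l); print(px2w(n,g(np.array(p,float)),z))
show("top","slab",[(288,208),(416,226),(403,325),(275,304)],.084,f)
show("top","strip in: back L,corner,side end",[(158,166),(472,146),(487,330)],.074,f)
show("top","green,red",[(717,364),(726,283)],.077,f)
show("top","puck",[(209,364)],.076,f)
show("top","gantry top corners L top,R top,Lbot,Rbot",[(36,37),(106,32),(55,462),(131,455)],.30,f)
show("top","jar",[(688,558)],.075,f)
show("scene","slab",[(183,278),(299,261),(321,333),(208,357)],.084,fs)
show("scene","strip outer corner, side end, back end",[(179,464),(102,311),(460,340)],.06,fs)
show("scene","puck",[(333,206)],.076,fs)
s=lambda p:np.array(p)/1.5-.17
show("scene","green,red",[(201,371),(206,403)],.077,s)
E
```

```text
top slab
[[ 0.6034  0.0231  0.084 ]
 [ 0.5889 -0.0989  0.084 ]
 [ 0.4944 -0.0884  0.084 ]
 [ 0.5115  0.0332  0.084 ]]
top strip in: back L,corner,side end
[[ 0.6424  0.149   0.074 ]
 [ 0.6685 -0.1515  0.074 ]
 [ 0.4921 -0.1687  0.074 ]]
top green,red
[[ 0.4647 -0.3866  0.077 ]
 [ 0.5419 -0.3946  0.077 ]]
top puck
[[0.4535 0.0947 0.076 ]]
top gantry top corners L top,R top,Lbot,Rbot
[[0.7147 0.2329 0.3   ]
 [0.7203 0.1743 0.3   ]
 [0.3602 0.2048 0.3   ]
 [0.3674 0.1423 0.3   ]]
top jar
[[ 0.2816 -0.3611  0.075 ]]
scene slab
[[ 0.4942 -0.0855  0.084 ]
 [ 0.5154  0.032   0.084 ]
 [ 0.6033  0.0204  0.084 ]
 [ 0.5906 -0.0929  0.084 ]]
scene strip outer corner, side end, back end
[[ 0.6778 -0.1532  0.06  ]
 [ 0.4881 -0.1707  0.06  ]
 [ 0.6455  0.1543  0.06  ]]
scene puck
[[0.4568 0.0939 0.076 ]]
scene green,red
[[ 0.4734 -0.3888  0.077 ]
 [ 0.5537 -0.3954  0.077 ]]
```

The crop confirms the pale speckled slab on the bed, 62 mm short of the back stop and 69 mm short of the side stop, turned about -0.21 rad. That agrees with the 92 x 120 mm given. Next I'll compute the moves: up over the gantry, then across to a standoff in front of the slab.

```bash
cat >> h.py <<'E'
from scipy.spatial.transform import Rotation as Ro
np.set_printoptions(precision=4,suppress=True)
C=np.array([.668,-.152]); YAW=.09
def s2w(x,y):
    c,s=np.cos(YAW),np.sin(YAW); return C+np.array([c*x-s*y,s*x+c*y])
def w2s(p):
    c,s=np.cos(YAW),np.sin(YAW); d=np.array(p)[:2]-C; return np.array([c*d[0]+s*d[1],-s*d[0]+c*d[1]])
def delta(pos,ang):
    "pos world tcp, ang = world angle of tool x; prints dx dy dz mm, w deg"
    o=sensors.get_obs(); q=o["tcp_rot"]; R=Ro.from_quat([q[1],q[2],q[3],q[0]])
    x=np.array([np.cos(ang),np.sin(ang),0]); z=np.array([0,0,-1.]); T=Ro.from_matrix(np.column_stack([x,np.cross(z,x),z]))
    return 1000*R.inv().apply(np.array(pos)-o["ee_pos"]), np.degrees((R.inv()*T).as_rotvec())
def st():
    o=sensors.get_obs(); q=o["tcp_rot"]; R=Ro.from_quat([q[1],q[2],q[3],q[0]]).as_matrix()
    print("t",o["t"],"pos",o["ee_pos"],"scan",w2s(o["ee_pos"]),"xang-yaw deg",np.degrees(np.arctan2(R[1,0],R[0,0])-YAW),"F",o["ft_force"],"open",o["opening"],"q",o["joint_pos"])
E
python3 - <<'E'
from h import *
st()
a=np.pi+YAW
for p in [(.40,.35,.56),(*s2w(-.20,.125),.56)]: print(p,*delta(p,a))
E
```

```text
t 0.2 pos [0.2264 0.5824 0.4042] scan [-0.3738  0.7711] xang-yaw deg 153.59993488393536 F [ 0.9054 -0.5987  0.1613] open 0.08822449620390949 q [-1.1662  0.6896 -0.1946  1.5659  0.1573  0.9025 -0.2151]
(0.4, 0.35, 0.56) [-245.9856 -153.8376 -155.5765] [ -0.0583  -0.0089 -26.4001]
(np.float64(0.45757463474784976), np.float64(-0.045481618213102926), 0.56) [-442.9434 -501.5847 -155.2072] [ -0.0583  -0.0089 -26.4001]
```

Emit:
{"fn": "apply_moves", "kwargs": {
  "increments": [
    {"dz": -50},
    {"dz": -100},
    {"dz": -150},
    {"dz": -158,"dx": -30,"dy": -20},
    {"dz": -158,"dx": -65,"dy": -45},
    {"dz": -158,"dx": -100,"dy": -75},
    {"dz": -158,"dx": -130,"dy": -100},
    {"dz": -158,"dx": -130,"dy": -100}
  ],
  "gripper": -0.36
}}

```text
invalid input
```

```bash
python3 - <<'E'
from h import *
st()
a=np.pi+YAW
for p in [(.40,.35,.56),(*s2w(-.20,.125),.56)]: print(p,*delta(p,a))
E
```

```text
t 0.2 pos [0.2264 0.5824 0.4042] scan [-0.3738  0.7711] xang-yaw deg 153.59993488393536 F [ 0.9054 -0.5987  0.1613] open 0.08822449620390949 q [-1.1662  0.6896 -0.1946  1.5659  0.1573  0.9025 -0.2151]
(0.4, 0.35, 0.56) [-245.9856 -153.8376 -155.5765] [ -0.0583  -0.0089 -26.4001]
(np.float64(0.45757463474784976), np.float64(-0.045481618213102926), 0.56) [-442.9434 -501.5847 -155.2072] [ -0.0583  -0.0089 -26.4001]
```

Rows need all six numbers.

Emit:
{"fn": "apply_moves", "kwargs": {
  "increments": [
    {"dx": 0,"dy": 0,"dz": -50,"wx": 0,"wy": 0,"wz": 0},
    {"dx": 0,"dy": 0,"dz": -100,"wx": 0,"wy": 0,"wz": 0},
    {"dx": 0,"dy": 0,"dz": -150,"wx": 0,"wy": 0,"wz": 0},
    {"dx": -30,"dy": -20,"dz": -158,"wx": 0,"wy": 0,"wz": 0},
    {"dx": -65,"dy": -45,"dz": -158,"wx": 0,"wy": 0,"wz": 0},
    {"dx": -100,"dy": -75,"dz": -158,"wx": 0,"wy": 0,"wz": -5},
    {"dx": -130,"dy": -100,"dz": -158,"wx": 0,"wy": 0,"wz": -10},
    {"dx": -130,"dy": -100,"dz": -158,"wx": 0,"wy": 0,"wz": -10}
  ],
  "gripper": -0.36
}}

```text
t: 1.0
ee_pos: [0.3154, 0.4371, 0.5625]
tcp_rot: [0.002, 0.102, 0.995, -0.002]
ft_force: [0.0, 0.3, 0.3]
opening: 0.0601
```

```bash
python3 - <<'E'
from h import *
st()
a=np.pi+YAW
for p in [(.40,.35,.56),(*s2w(-.20,.125),.56)]: print(p,*delta(p,a))
E
```

```text
t 1.0 pos [0.3154 0.4371 0.5625] scan [-0.2982  0.6184] xang-yaw deg 163.13176000356134 F [0.0107 0.3227 0.2744] open 0.06014779009333857 q [-0.8737  0.415  -0.2486  1.5789  0.1132  1.165   0.2192]
(0.4, 0.35, 0.56) [-100.5036  -68.1013    3.1268] [ -0.2906   0.1607 -16.8687]
(np.float64(0.45757463474784976), np.float64(-0.045481618213102926), 0.56) [-237.156  -443.6566    5.3296] [ -0.2906   0.1607 -16.8687]
```

Emit:
{"fn": "apply_moves", "kwargs": {
  "increments": [
    {"dx": -25,"dy": -40,"dz": 0,"wx": 0,"wy": 0,"wz": -2},
    {"dx": -50,"dy": -80,"dz": 0,"wx": 0,"wy": 0,"wz": -4},
    {"dx": -75,"dy": -120,"dz": 0,"wx": 0,"wy": 0,"wz": -6},
    {"dx": -98,"dy": -160,"dz": 0,"wx": 0,"wy": 0,"wz": -8},
    {"dx": -120,"dy": -205,"dz": 0,"wx": 0,"wy": 0,"wz": -10},
    {"dx": -143,"dy": -250,"dz": 0,"wx": 0,"wy": 0,"wz": -12},
    {"dx": -168,"dy": -295,"dz": 0,"wx": 0,"wy": 0,"wz": -14},
    {"dx": -190,"dy": -340,"dz": 0,"wx": 0,"wy": 0,"wz": -16},
    {"dx": -215,"dy": -385,"dz": 0,"wx": 0,"wy": 0,"wz": -17},
    {"dx": -237,"dy": -430,"dz": 0,"wx": 0,"wy": 0,"wz": -17}
  ]
}}

```text
t: 2.0
ee_pos: [0.4597, -0.0298, 0.5654]
tcp_rot: [0.002, -0.047, 0.999, -0.002]
ft_force: [0.4, 0.6, -0.5]
opening: 0.0597
```

```bash
python3 - <<'E'
from h import *
st()
im=vision.snapshot("wrist")[:,:,::-1]; cv2.imwrite("pics/w1.png",cv2.resize(im,None,fx=1.5,fy=1.5)); np.save("pics/w1.npy",im)
K,R,t=cam("wrist"); print(K,R,t); np.savez("pics/w1c.npz",K=K,R=R,t=t); st()
E
```

```text
t 2.0 pos [ 0.4597 -0.0298  0.5654] scan [-0.1965  0.1405] xang-yaw deg -179.81237810239702 F [ 0.3826  0.5735 -0.5185] open 0.05973155745849103 q [ 0.0608  0.2797 -0.1332  1.7829  0.0472  1.079   1.5746]
[[298.483    0.     255.2706]
 [  0.     298.483  192.416 ]
 [  0.       0.       1.    ]] [[-0.0793  0.9968 -0.0113]
 [ 0.9457  0.0788  0.3152]
 [ 0.3151  0.0144 -0.9489]] [ 0.0821 -0.527   0.3976]
t 2.05 pos [ 0.4609 -0.039   0.5652] scan [-0.1961  0.1312] xang-yaw deg -180.6081795277944 F [ 2.1669 -5.7803  0.7193] open 0.05990374677382986 q [ 0.069   0.2821 -0.1207  1.7798  0.0517  1.0788  1.5789]
```

View pics/w1.png

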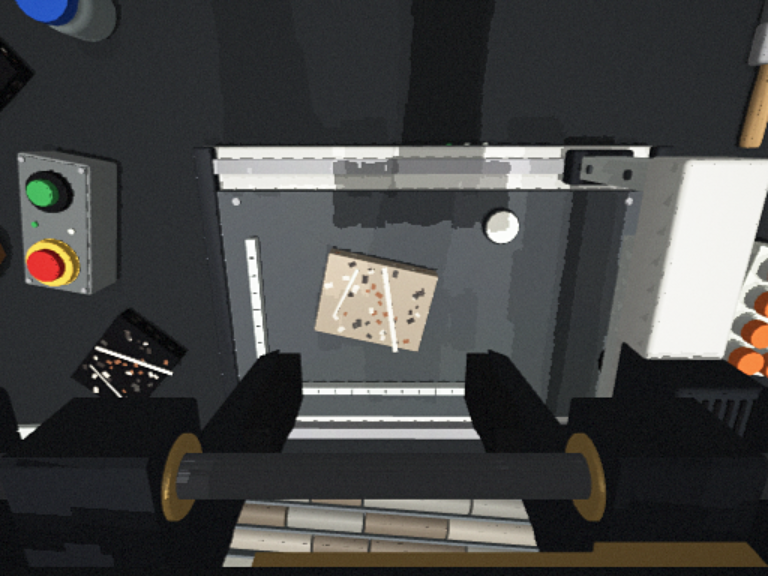

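The wrist view shows the slab at (376,300), side strip (255,290), back strip (380,390), puck (502,226), green (42,193), red (46,266). The arm was still settling, so I'll retake it for measurement.

```bash
python3 - <<'E'
from h import *
c=cam("wrist"); im=vision.snapshot("wrist")[:,:,::-1]; np.save("pics/w2.npy",im); np.savez("pics/w2c.npz",K=c[0],R=c[1],t=c[2]); st()
cv2.imwrite("pics/w2.png",cv2.resize(im[90:270,130:350],None,fx=3.6,fy=3.3,interpolation=cv2.INTER_CUBIC))
cv2.imwrite("pics/w2b.png",cv2.resize(im[90:210,0:130],None,fx=4,fy=4,interpolation=cv2.INTER_CUBIC))
E
```

```text
t 2.1 pos [ 0.4602 -0.0351  0.565 ] scan [-0.1965  0.1351] xang-yaw deg -180.59988466785492 F [0.0153 0.4278 0.4065] open 0.059924171723331 q [ 0.0649  0.2811 -0.1252  1.7819  0.0497  1.079   1.5715]
```

View pics/w2.png

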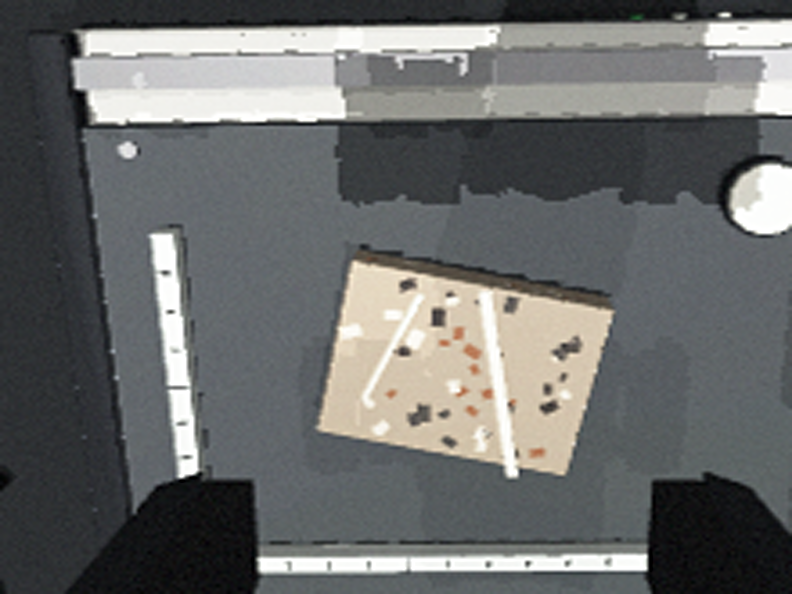

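View pics/w2b.png

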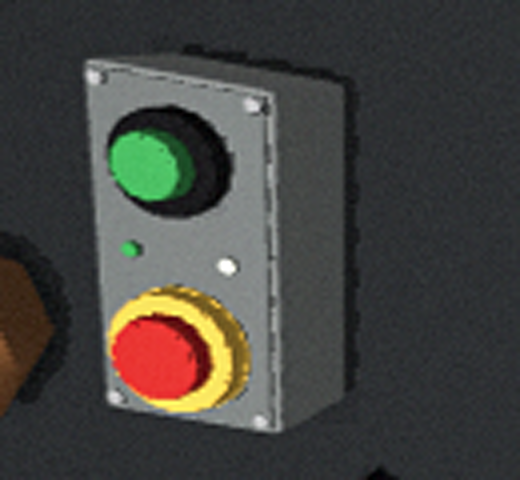

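```bash
python3 - <<'E'
from h import *
d=np.load("pics/w2c.npz"); c=(d["K"],d["R"],d["t"])
g=lambda p:np.array(p,float)/[3.6,3.3]+[130-.36,90-.35]
gb=lambda p:np.array(p,float)/4+[-.37,90-.37]
S=px2w("wrist",g([(352,259),(613,310),(566,474),(318,431)]),.084,c); print("slab",S,"ctr",S.mean(0),"sides",[np.linalg.norm(S[i]-S[(i+1)%4]) for i in range(4)])
e=S[1]-S[0]; e2=S[2]-S[3]; print("slab yaw",np.arctan2(-e[0],e[1]),np.arctan2(-e2[0],e2[1]))
A=px2w("wrist",g([(175,233),(200,470)]),.074,c); B=px2w("wrist",g([(258,556),(648,553)]),.074,c)
print("side",A,np.arctan2(*(A[1]-A[0])[1::-1]),"back",B,np.arctan2(-(B[1]-B[0])[0],(B[1]-B[0])[1]))
# intersection
M=np.column_stack([(A[1]-A[0])[:2],-(B[1]-B[0])[:2]]); s=np.linalg.solve(M,(B[0]-A[0])[:2]); print("corner",A[0][:2]+s[0]*(A[1]-A[0])[:2])
print("green,red",px2w("wrist",gb([(143,165),(156,358)]),.077,c))
print("puck",px2w("wrist",g([(768,198)]),.076,c))
E
```

```text
slab [[ 0.4958 -0.0862  0.084 ]
 [ 0.5116  0.0313  0.084 ]
 [ 0.601   0.0203  0.084 ]
 [ 0.5868 -0.0975  0.084 ]] ctr [ 0.5488 -0.033   0.084 ] sides [np.float64(0.11856880498057497), np.float64(0.09006741602540239), np.float64(0.11873851892715251), np.float64(0.09177516808115076)]
slab yaw -0.13439900116444017 -0.11999987741987518
side [[ 0.4918 -0.1666  0.074 ]
 [ 0.6185 -0.1548  0.074 ]] 0.09315237962741696 back [[ 0.6678 -0.1256  0.074 ]
 [ 0.6493  0.0676  0.074 ]] 0.09562652035836147
corner [ 0.6702 -0.1499]
green,red [[ 0.4626 -0.3881  0.077 ]
 [ 0.5414 -0.3948  0.077 ]]
puck [[0.453 0.093 0.076]]
```

```bash
sed -i 's/^C=.*/C=np.array([.6695,-.1505]); YAW=.094/' h.py; python3 - <<'E'
from h import *
st(); print(w2s([.5488,-.033]), w2s([.4958,-.0862]))
print(*delta((*s2w(-.2,.122),.235),np.pi+YAW))
E
```

```text
t 2.1 pos [ 0.4602 -0.0351  0.565 ] scan [-0.1976  0.1346] xang-yaw deg -180.82906778590726 F [0.0153 0.4278 0.4065] open 0.059924171723331 q [ 0.0649  0.2811 -0.1252  1.7819  0.0497  1.079   1.5715]
[-0.1091  0.1283] [-0.1669  0.0803]
[  2.8892  -9.5628 330.0881] [-0.5285  0.1106 -0.8296]
```

Emit:
{"fn": "apply_moves", "kwargs": {
  "increments": [
    {"dx": 3,"dy": -10,"dz": 45,"wx": -0.5,"wy": 0.1,"wz": -0.8},
    {"dx": 3,"dy": -10,"dz": 90,"wx": -0.5,"wy": 0.1,"wz": -0.8},
    {"dx": 3,"dy": -10,"dz": 135,"wx": -0.5,"wy": 0.1,"wz": -0.8},
    {"dx": 3,"dy": -10,"dz": 180,"wx": -0.5,"wy": 0.1,"wz": -0.8},
    {"dx": 3,"dy": -10,"dz": 225,"wx": -0.5,"wy": 0.1,"wz": -0.8},
    {"dx": 3,"dy": -10,"dz": 265,"wx": -0.5,"wy": 0.1,"wz": -0.8},
    {"dx": 3,"dy": -10,"dz": 290,"wx": -0.5,"wy": 0.1,"wz": -0.8},
    {"dx": 3,"dy": -10,"dz": 305,"wx": -0.5,"wy": 0.1,"wz": -0.8},
    {"dx": 3,"dy": -10,"dz": 315,"wx": -0.5,"wy": 0.1,"wz": -0.8},
    {"dx": 3,"dy": -10,"dz": 315,"wx": -0.5,"wy": 0.1,"wz": -0.8}
  ]
}}

```text
t: 3.1
ee_pos: [0.4589, -0.0474, 0.2492]
tcp_rot: [-0.001, -0.047, 0.999, -0.0]
ft_force: [-0.9, 0.8, -0.2]
opening: 0.0599
```

```bash
python3 - <<'E'
from h import *
st()
print(*delta((*s2w(-.2,.122),.235),np.pi+YAW))
E
```

```text
t 3.1 pos [ 0.4589 -0.0474  0.2492] scan [-0.2     0.1224] xang-yaw deg -179.98821574456227 F [-0.8638  0.7563 -0.1893] open 0.059905246664263855 q [ 0.0289  0.7771 -0.0421  2.1763  0.1556  0.1922  1.511 ]
[-0.0168 -0.4368 14.18  ] [ 0.0028 -0.0763  0.0118]
```

Emit:
{"fn": "apply_moves", "kwargs": {
  "increments": [
    {"dx": 0,"dy": 0,"dz": 5,"wx": 0,"wy": 0,"wz": 0},
    {"dx": 0,"dy": 0,"dz": 10,"wx": 0,"wy": 0,"wz": 0},
    {"dx": 0,"dy": 0,"dz": 14,"wx": 0,"wy": 0,"wz": 0},
    {"dx": 0,"dy": 0,"dz": 14,"wx": 0,"wy": 0,"wz": 0},
    {"dx": -5,"dy": 0,"dz": 14,"wx": 0,"wy": 0,"wz": 0},
    {"dx": -10,"dy": 0,"dz": 14,"wx": 0,"wy": 0,"wz": 0},
    {"dx": -15,"dy": 0,"dz": 14,"wx": 0,"wy": 0,"wz": 0},
    {"dx": -20,"dy": 0,"dz": 14,"wx": 0,"wy": 0,"wz": 0},
    {"dx": -25,"dy": 0,"dz": 14,"wx": 0,"wy": 0,"wz": 0},
    {"dx": -30,"dy": 0,"dz": 14,"wx": 0,"wy": 0,"wz": 0}
  ]
}}

```text
t: 4.1
ee_pos: [0.4867, -0.0454, 0.235]
tcp_rot: [-0.004, -0.046, 0.999, -0.001]
ft_force: [-6.6, -2.4, 5.7]
opening: 0.0599
```

```bash
python3 - <<'E'
from h import *
st()
print(*delta((*s2w(-.12,.122),.235),np.pi+YAW))
E
```

```text
t 4.1 pos [ 0.4867 -0.0454  0.235 ] scan [-0.1721  0.1217] xang-yaw deg -180.11908405316103 F [-6.634  -2.4284  5.6586] open 0.059917716943621656 q [ 0.0264  0.8187 -0.0462  2.0976  0.1513  0.2371  1.5101]
[-52.1067   0.3652  -0.4741] [-0.0528 -0.5052 -0.1188]
```

Emit:
{"fn": "apply_moves", "kwargs": {
  "increments": [
    {"dx": -5,"dy": 0,"dz": 0,"wx": 0,"wy": 0,"wz": 0},
    {"dx": -10,"dy": 0,"dz": 0,"wx": 0,"wy": 0,"wz": 0},
    {"dx": -15,"dy": 0,"dz": 0,"wx": 0,"wy": 0,"wz": 0},
    {"dx": -20,"dy": 0,"dz": 0,"wx": 0,"wy": 0,"wz": 0},
    {"dx": -25,"dy": 0,"dz": 0,"wx": 0,"wy": 0,"wz": 0},
    {"dx": -30,"dy": 0,"dz": 0,"wx": 0,"wy": 0,"wz": 0},
    {"dx": -35,"dy": 0,"dz": 0,"wx": 0,"wy": 0,"wz": 0},
    {"dx": -40,"dy": 0,"dz": 0,"wx": 0,"wy": 0,"wz": 0},
    {"dx": -43,"dy": 0,"dz": 0,"wx": 0,"wy": 0,"wz": 0},
    {"dx": -43,"dy": 0,"dz": 0,"wx": 0,"wy": 0,"wz": 0}
  ]
}}

```text
t: 5.1
ee_pos: [0.5269, -0.0421, 0.2342]
tcp_rot: [-0.009, -0.046, 0.999, -0.001]
ft_force: [-7.2, -1.3, 4.3]
opening: 0.0596
```

```bash
python3 - <<'E'
from h import *
st()
crop("top",190,120,370,260,4.4,"t2")
crop("scene",170,140,370,320,3.3,"s2")
E
```

```text
t 5.1 pos [ 0.5269 -0.0421  0.2342] scan [-0.1318  0.1213] xang-yaw deg -180.13118302865533 F [-7.1937 -1.2863  4.3156] open 0.05958642889656485 q [ 0.0278  0.8422 -0.0604  1.9762  0.1422  0.3446  1.5154]
```

View pics/s2.png

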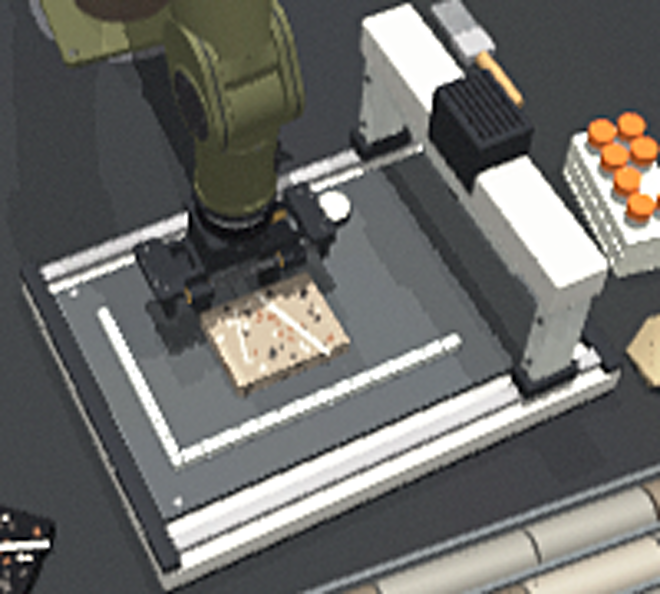

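View pics/t2.png

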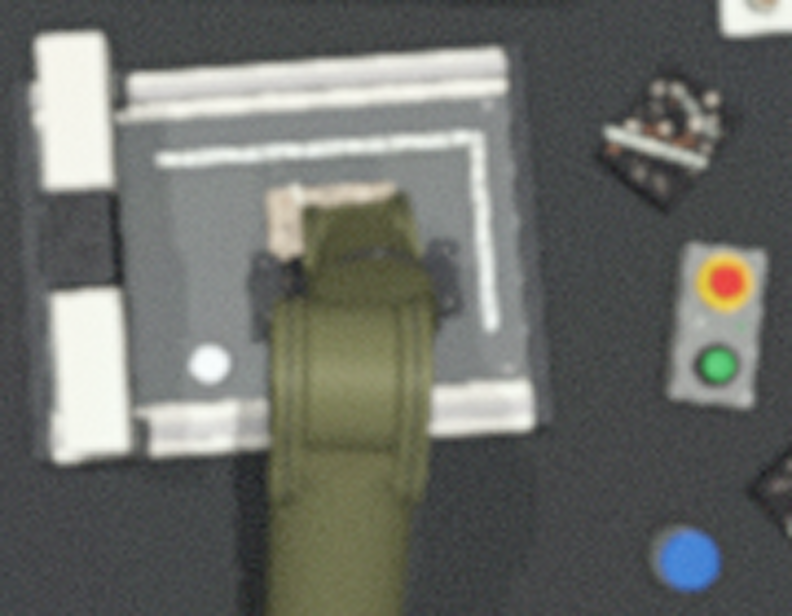

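The slab is now parallel to the back stop, with its far edge at rows 185-190 of the top crop and the strip at about 145. I'll continue and slow down near contact.

Emit:
{"fn": "apply_moves", "kwargs": {
  "increments": [
    {"dx": -5,"dy": 0,"dz": 0,"wx": 0,"wy": 0,"wz": 0},
    {"dx": -10,"dy": 0,"dz": 0,"wx": 0,"wy": 0,"wz": 0},
    {"dx": -15,"dy": 0,"dz": 0,"wx": 0,"wy": 0,"wz": 0},
    {"dx": -19,"dy": 0,"dz": 0,"wx": 0,"wy": 0,"wz": 0},
    {"dx": -22,"dy": 0,"dz": 0,"wx": 0,"wy": 0,"wz": 0},
    {"dx": -24,"dy": 0,"dz": 0,"wx": 0,"wy": 0,"wz": 0},
    {"dx": -26,"dy": 0,"dz": 0,"wx": 0,"wy": 0,"wz": 0},
    {"dx": -26,"dy": 0,"dz": 0,"wx": 0,"wy": 0,"wz": 0}
  ]
}}

```text
t: 6.0
ee_pos: [0.5494, -0.0402, 0.2335]
tcp_rot: [-0.014, -0.046, 0.999, -0.002]
ft_force: [-7.6, -0.7, 6.6]
opening: 0.06
```

```bash
python3 - <<'E'
from h import *
st()
E
```

```text
t 6.0 pos [ 0.5494 -0.0402  0.2335] scan [-0.1092  0.1211] xang-yaw deg -180.1199233614493 F [-7.6461 -0.7118  6.5638] open 0.06000702767075729 q [ 0.0275  0.8594 -0.0667  1.9043  0.1369  0.41    1.5195]
```

```bash
python3 - <<'E'
from h import *
print(*delta((*s2w(-.105,.122),.235),np.pi+YAW))
E
```

```text
[-4.1334  0.9387 -1.6562] [-0.1031 -1.5925 -0.1185]
```

Emit:
{"fn": "apply_moves", "kwargs": {
  "increments": [
    {"dx": -1,"dy": 0,"dz": -0.5,"wx": 0,"wy": -0.8,"wz": 0},
    {"dx": -2,"dy": 0,"dz": -1,"wx": 0,"wy": -1.6,"wz": 0},
    {"dx": -4,"dy": 0,"dz": -1,"wx": 0,"wy": -1.6,"wz": 0},
    {"dx": -6,"dy": 0,"dz": -1,"wx": 0,"wy": -1.6,"wz": 0},
    {"dx": -6,"dy": 0,"dz": -1,"wx": 0,"wy": -1.6,"wz": 0}
  ]
}}

```text
t: 6.5
ee_pos: [0.5558, -0.0396, 0.2341]
tcp_rot: [0.0, -0.046, 0.999, -0.001]
ft_force: [-3.3, -0.5, -2.3]
opening: 0.0599
```

```bash
python3 - <<'E'
from h import *
st()
print(*delta((*s2w(-.105,.122),.235),np.pi+YAW))
E
```

```text
t 6.5 pos [ 0.5558 -0.0396  0.2341] scan [-0.1027  0.1211] xang-yaw deg -180.11458553957368 F [-3.2967 -0.5161 -2.3137] open 0.059859581476681 q [ 0.027   0.8595 -0.0664  1.8983  0.1381  0.3878  1.5185]
[ 2.2609  0.9296 -0.9098] [-0.1018  0.0148 -0.1146]
```

Emit:
{"fn": "apply_moves", "kwargs": {
  "increments": [
    {"dx": -1,"dy": 0,"dz": -0.5,"wx": 0,"wy": -0.2,"wz": 0},
    {"dx": -2,"dy": 0,"dz": -0.5,"wx": 0,"wy": -0.4,"wz": 0},
    {"dx": -3,"dy": 0,"dz": -0.5,"wx": 0,"wy": -0.4,"wz": 0},
    {"dx": -3,"dy": 0,"dz": -0.5,"wx": 0,"wy": -0.4,"wz": 0}
  ]
}}

```text
t: 6.9
ee_pos: [0.5577, -0.0395, 0.2345]
tcp_rot: [0.002, -0.046, 0.999, -0.001]
ft_force: [-6.3, -0.6, -0.3]
opening: 0.0597
```

```bash
python3 - <<'E'
from h import *
st()
E
```

```text
t 6.9 pos [ 0.5577 -0.0395  0.2345] scan [-0.1009  0.121 ] xang-yaw deg -180.09828438849834 F [-6.2816 -0.5914 -0.2752] open 0.05969778775297371 q [ 0.0269  0.8598 -0.0666  1.8944  0.1381  0.3882  1.5187]
```

Emit:
{"fn": "apply_moves", "kwargs": {
  "increments": [
    {"dx": -2,"dy": 0,"dz": 0,"wx": 0,"wy": 0,"wz": 0},
    {"dx": -4,"dy": 0,"dz": 0,"wx": 0,"wy": 0,"wz": 0},
    {"dx": -4,"dy": 0,"dz": 0,"wx": 0,"wy": 0,"wz": 0}
  ]
}}

```text
t: 7.2
ee_pos: [0.559, -0.0394, 0.2345]
tcp_rot: [-0.002, -0.046, 0.999, -0.001]
ft_force: [-10.2, -0.6, 5.4]
opening: 0.0597
```

```bash
python3 - <<'E'
from h import *
st()
print(*delta((*s2w(-.105,.122),.235),np.pi+YAW))
E
```

```text
t 7.2 pos [ 0.559  -0.0394  0.2345] scan [-0.0996  0.121 ] xang-yaw deg -180.08966878484122 F [-10.2211  -0.5639   5.3943] open 0.05968150327611834 q [ 0.0269  0.8616 -0.0674  1.8865  0.1372  0.4023  1.5196]
[ 5.3998  0.9783 -0.4929] [-0.1203 -0.2584 -0.0894]
```

Force is up to 10 N with no more progress, so the slab is against the back stop. I'll back off, lift and turn 90° for the side push.

Emit:
{"fn": "apply_moves", "kwargs": {
  "increments": [
    {"dx": 8,"dy": 0,"dz": 0,"wx": 0,"wy": 0,"wz": 0},
    {"dx": 20,"dy": 0,"dz": 0,"wx": 0,"wy": 0,"wz": 0},
    {"dx": 25,"dy": 0,"dz": -20,"wx": 0,"wy": 0,"wz": 0},
    {"dx": 25,"dy": 0,"dz": -60,"wx": 0,"wy": 0,"wz": 0},
    {"dx": 25,"dy": 0,"dz": -105,"wx": 0,"wy": 0,"wz": 0},
    {"dx": 25,"dy": 0,"dz": -150,"wx": 0,"wy": 0,"wz": 8},
    {"dx": 15,"dy": 0,"dz": -150,"wx": 0,"wy": 0,"wz": 16},
    {"dx": 0,"dy": 0,"dz": -150,"wx": 0,"wy": 0,"wz": 24},
    {"dx": -15,"dy": 0,"dz": -150,"wx": 0,"wy": 0,"wz": 32},
    {"dx": -30,"dy": 0,"dz": -150,"wx": 0,"wy": 0,"wz": 40}
  ],
  "gripper": 0
}}

```text
t: 8.2
ee_pos: [0.5911, -0.036, 0.3856]
tcp_rot: [0.001, 0.301, 0.954, -0.001]
ft_force: [-0.7, 0.3, -0.5]
opening: 0.0438
```

```bash
python3 - <<'E'
from h import *
st()
print(*delta((*s2w(-.05,.22),.385),np.pi/2+YAW))
E
```

```text
t 8.2 pos [ 0.5911 -0.036   0.3856] scan [-0.0673  0.1213] xang-yaw deg 139.5961519622585 F [-0.6591  0.267  -0.5154] open 0.043775114697367466 q [-0.0807  0.6681  0.1093  1.6995 -0.0931  0.7776  1.0311]
[50.7844 86.3282  0.4039] [ 0.0078  0.1642 49.596 ]
```

Emit:
{"fn": "apply_moves", "kwargs": {
  "increments": [
    {"dx": 0,"dy": 0,"dz": 0,"wx": 0,"wy": 0,"wz": 8},
    {"dx": 0,"dy": 0,"dz": 0,"wx": 0,"wy": 0,"wz": 16},
    {"dx": 0,"dy": 0,"dz": 0,"wx": 0,"wy": 0,"wz": 24},
    {"dx": 0,"dy": 0,"dz": 0,"wx": 0,"wy": 0,"wz": 32},
    {"dx": 0,"dy": 0,"dz": 0,"wx": 0,"wy": 0,"wz": 40},
    {"dx": 10,"dy": 15,"dz": 0,"wx": 0,"wy": 0,"wz": 48},
    {"dx": 20,"dy": 30,"dz": 0,"wx": 0,"wy": 0,"wz": 49.6},
    {"dx": 35,"dy": 55,"dz": 0,"wx": 0,"wy": 0,"wz": 49.6},
    {"dx": 50,"dy": 85,"dz": 0,"wx": 0,"wy": 0,"wz": 49.6},
    {"dx": 51,"dy": 86,"dz": 0,"wx": 0,"wy": 0,"wz": 49.6}
  ]
}}

```text
t: 9.2
ee_pos: [0.6, 0.0701, 0.3857]
tcp_rot: [0.001, 0.67, 0.743, 0.003]
ft_force: [-0.3, 1.6, -0.4]
opening: 0.0443
```

```bash
python3 - <<'E'
from h import *
st()
print(*delta((*s2w(-.05,.22),.385),np.pi/2+YAW))
crop("scene",170,140,370,320,3.3,"s3")
c=cam("wrist"); im=vision.snapshot("wrist")[:,:,::-1]; np.save("pics/w3.npy",im); np.savez("pics/w3c.npz",K=c[0],R=c[1],t=c[2])
cv2.imwrite("pics/w3.png",cv2.resize(im,None,fx=1.5,fy=1.5,interpolation=cv2.INTER_CUBIC))
E
```

```text
t 9.2 pos [0.6    0.0701 0.3857] scan [-0.0485  0.2261] xang-yaw deg 90.51100410203395 F [-0.3438  1.5758 -0.4198] open 0.04427878291613425 q [-0.404   0.7109  0.3803  1.6733 -0.3412  0.8169  0.2299]
[-6.1146 -1.581   0.6929] [ 0.3604 -0.1066  0.5107]
```

View pics/w3.png

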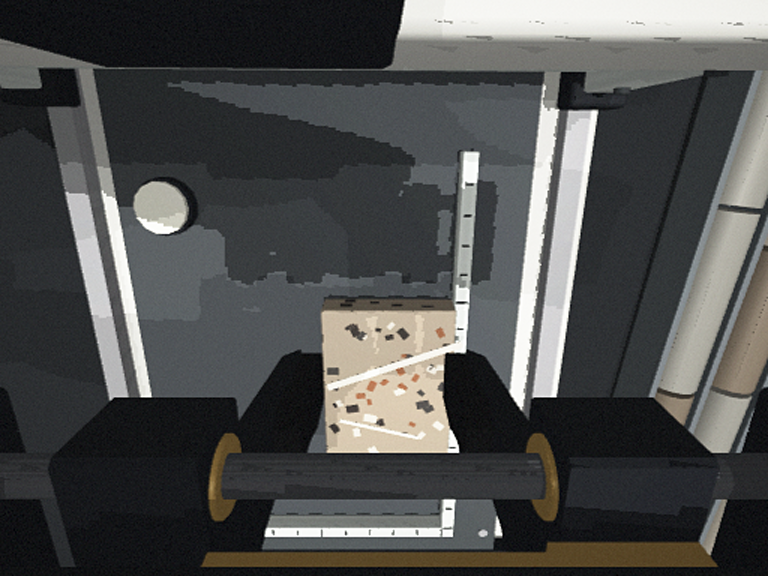

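View pics/s3.png

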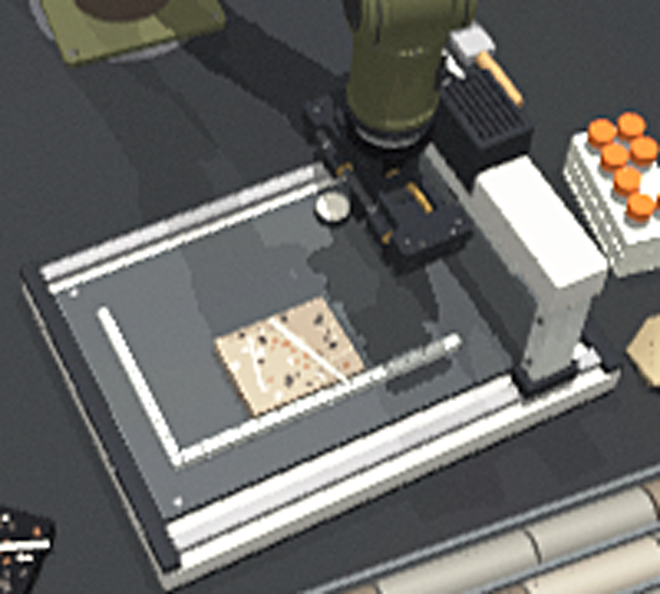

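The slab lies against the back stop: in the wrist view its right edge at x≈455 meets the strip. Its +y top edge runs (322,310)-(456,312), and the puck at (162,207) is untouched.

```bash
python3 - <<'E'
from h import *
d=np.load("pics/w3c.npz"); c=(d["K"],d["R"],d["t"])
for p in px2w("w",np.array([(322,311),(456,312)])/1.5-.17,.084,c): print(w2s(p))
st(); print(*delta((*s2w(-.05,.22),.250),np.pi/2+YAW))
E
```

```text
[-0.0887  0.1961]
[0.0014 0.1958]
t 9.3 pos [0.5993 0.0648 0.3859] scan [-0.0496  0.2209] xang-yaw deg 90.15416465591541 F [ 0.336  -0.1341 -0.8509] open 0.04393978277534211 q [-0.3996  0.7103  0.3853  1.6762 -0.3392  0.8171  0.2312]
[ -0.6019  -0.9835 135.8993] [0.2587 0.1419 0.1545]
```

Emit:
{"fn": "apply_moves", "kwargs": {
  "increments": [
    {"dx": 4,"dy": -1,"dz": 35,"wx": 0.3,"wy": 0.1,"wz": 0.2},
    {"dx": 4,"dy": -1,"dz": 75,"wx": 0.3,"wy": 0.1,"wz": 0.2},
    {"dx": 4,"dy": -1,"dz": 110,"wx": 0.3,"wy": 0.1,"wz": 0.2},
    {"dx": 4,"dy": -1,"dz": 130,"wx": 0.3,"wy": 0.1,"wz": 0.2},
    {"dx": 4,"dy": -1,"dz": 143,"wx": 0.3,"wy": 0.1,"wz": 0.2},
    {"dx": 4,"dy": -1,"dz": 149,"wx": 0.3,"wy": 0.1,"wz": 0.2},
    {"dx": 4,"dy": -1,"dz": 150,"wx": 0.3,"wy": 0.1,"wz": 0.2},
    {"dx": 2,"dy": -1,"dz": 150,"wx": 0.3,"wy": 0.1,"wz": 0.2},
    {"dx": -3,"dy": -1,"dz": 150,"wx": 0.3,"wy": 0.1,"wz": 0.2},
    {"dx": -8,"dy": -1,"dz": 150,"wx": 0.3,"wy": 0.1,"wz": 0.2}
  ]
}}

```text
t: 10.3
ee_pos: [0.6002, 0.0559, 0.2369]
tcp_rot: [0.001, 0.673, 0.739, 0.0]
ft_force: [0.3, -1.0, 1.0]
opening: 0.044
```

```bash
python3 - <<'E'
from h import *
st(); print(*delta((*s2w(-.05,.14),.235),np.pi/2+YAW))
E
```

```text
t 10.3 pos [0.6002 0.0559 0.2369] scan [-0.0496  0.212 ] xang-yaw deg 89.96135066339926 F [ 0.3176 -1.0476  1.0333] open 0.04402550384976341 q [-0.316   0.9138  0.2635  1.7673 -0.4286  0.5163  0.3187]
[-72.0383  -0.3662   1.9489] [ 0.062   0.0594 -0.0386]
```

Emit:
{"fn": "apply_moves", "kwargs": {
  "increments": [
    {"dx": -5,"dy": 0,"dz": 2,"wx": 0,"wy": 0,"wz": 0},
    {"dx": -10,"dy": 0,"dz": 2,"wx": 0,"wy": 0,"wz": 0},
    {"dx": -15,"dy": 0,"dz": 2,"wx": 0,"wy": 0,"wz": 0},
    {"dx": -20,"dy": 0,"dz": 2,"wx": 0,"wy": -0.5,"wz": 0},
    {"dx": -25,"dy": 0,"dz": 2,"wx": 0,"wy": -0.5,"wz": 0},
    {"dx": -30,"dy": 0,"dz": 2,"wx": 0,"wy": -0.5,"wz": 0},
    {"dx": -35,"dy": 0,"dz": 2,"wx": 0,"wy": -0.5,"wz": 0},
    {"dx": -40,"dy": 0,"dz": 2,"wx": 0,"wy": -0.5,"wz": 0}
  ]
}}

```text
t: 11.1
ee_pos: [0.6039, 0.0195, 0.2354]
tcp_rot: [0.002, 0.672, 0.74, -0.001]
ft_force: [-2.2, 8.3, 5.0]
opening: 0.0439
```

```bash
python3 - <<'E'
from h import *
st(); print(*delta((*s2w(-.05,.14),.235),np.pi/2+YAW))
E
```

```text
t 11.1 pos [0.6039 0.0195 0.2354] scan [-0.0493  0.1754] xang-yaw deg 90.12933975083364 F [-2.2248  8.2532  5.0356] open 0.04391846168905939 q [-0.2512  0.9161  0.2555  1.763  -0.4122  0.5141  0.3664]
[-35.3688  -0.7393   0.5276] [0.0522 0.2015 0.1294]
```

Emit:
{"fn": "apply_moves", "kwargs": {
  "increments": [
    {"dx": -5,"dy": 0,"dz": 0,"wx": 0,"wy": 0,"wz": 0},
    {"dx": -10,"dy": 0,"dz": 0,"wx": 0,"wy": 0,"wz": 0.1},
    {"dx": -15,"dy": 0,"dz": 0,"wx": 0,"wy": 0,"wz": 0.1},
    {"dx": -20,"dy": 0,"dz": 0,"wx": 0,"wy": 0,"wz": 0.1},
    {"dx": -25,"dy": 0,"dz": 0,"wx": 0,"wy": -0.2,"wz": 0.1},
    {"dx": -30,"dy": 0,"dz": 0,"wx": 0,"wy": -0.3,"wz": 0.1},
    {"dx": -34,"dy": 0,"dz": 0,"wx": 0,"wy": -0.3,"wz": 0.1},
    {"dx": -37,"dy": 0,"dz": 0,"wx": 0,"wy": -0.3,"wz": 0.1},
    {"dx": -37,"dy": 0,"dz": 0,"wx": 0,"wy": -0.3,"wz": 0.1}
  ]
}}

```text
t: 12.0
ee_pos: [0.6074, -0.0185, 0.2354]
tcp_rot: [0.004, 0.673, 0.739, -0.003]
ft_force: [-0.7, 1.5, -2.0]
opening: 0.0436
```

```bash
python3 - <<'E'
from h import *
st(); print(*delta((*s2w(-.05,.13),.235),np.pi/2+YAW))
crop("scene",170,140,370,320,3.3,"s4")
E
```

```text
t 12.0 pos [ 0.6074 -0.0185  0.2354] scan [-0.0494  0.1373] xang-yaw deg 89.969435139283 F [-0.7149  1.5454 -1.9592] open 0.04362476347337427 q [-0.1889  0.9188  0.2548  1.7524 -0.3951  0.5186  0.4085]
[-7.2528 -0.5821  0.4967] [ 0.0447  0.5665 -0.0303]
```

View pics/s4.png

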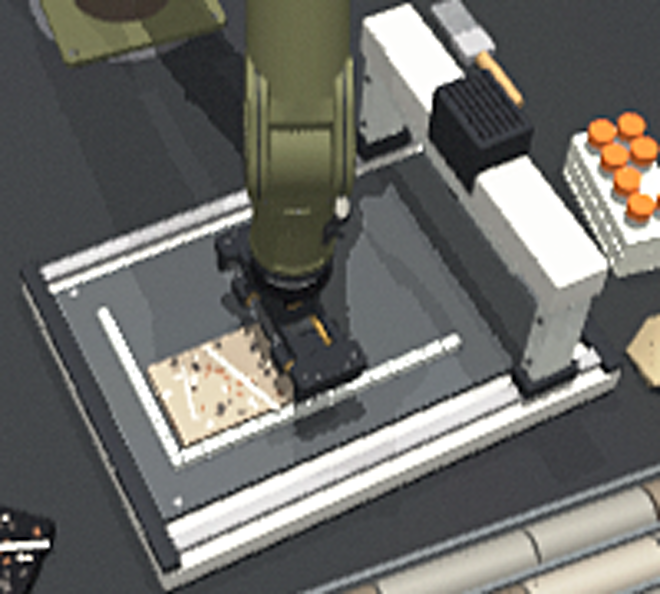

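The slab is about 7 mm from the side stop and still against the back stop. I'll ease it in.

Emit:
{"fn": "apply_moves", "kwargs": {
  "increments": [
    {"dx": -2,"dy": 0,"dz": 0,"wx": 0,"wy": 0,"wz": 0},
    {"dx": -4,"dy": 0,"dz": 0,"wx": 0,"wy": 0,"wz": 0},
    {"dx": -6,"dy": 0,"dz": 0,"wx": 0,"wy": 0,"wz": 0},
    {"dx": -8,"dy": 0,"dz": 0,"wx": 0,"wy": 0,"wz": 0},
    {"dx": -9,"dy": 0,"dz": 0,"wx": 0,"wy": 0,"wz": 0},
    {"dx": -9,"dy": 0,"dz": 0,"wx": 0,"wy": 0,"wz": 0}
  ]
}}

```text
t: 12.65
ee_pos: [0.6081, -0.0252, 0.2355]
tcp_rot: [0.002, 0.673, 0.74, -0.002]
ft_force: [-1.2, 8.4, 1.1]
opening: 0.0439
```

```bash
python3 - <<'E'
from h import *
st(); print(*delta((*s2w(-.05,.13),.235),np.pi/2+YAW))
E
```

```text
t 12.65 pos [ 0.6081 -0.0252  0.2355] scan [-0.0494  0.1305] xang-yaw deg 90.05536094318357 F [-1.1834  8.4223  1.0946] open 0.043878962066830125 q [-0.1742  0.919   0.2502  1.7488 -0.3927  0.5222  0.4192]
[-0.5369 -0.6411  0.4929] [0.0004 0.3497 0.0554]
```

Emit:
{"fn": "apply_moves", "kwargs": {
  "increments": [
    {"dx": -2,"dy": 0,"dz": 0,"wx": 0,"wy": 0,"wz": 0},
    {"dx": -4,"dy": 0,"dz": 0,"wx": 0,"wy": 0,"wz": 0},
    {"dx": -5,"dy": 0,"dz": 0,"wx": 0,"wy": 0,"wz": 0},
    {"dx": -5,"dy": 0,"dz": 0,"wx": 0,"wy": 0,"wz": 0}
  ]
}}

```text
t: 13.05
ee_pos: [0.6084, -0.0263, 0.2355]
tcp_rot: [-0.001, 0.672, 0.741, -0.0]
ft_force: [-1.5, 12.3, 2.3]
opening: 0.044
```

```bash
python3 - <<'E'
from h import *
st(); print(*delta((*s2w(-.05,.13),.235),np.pi/2+YAW))
E
```

```text
t 13.05 pos [ 0.6084 -0.0263  0.2355] scan [-0.0492  0.1294] xang-yaw deg 90.166544165665 F [-1.529  12.3146  2.2645] open 0.0440367483395419 q [-0.167   0.9187  0.2438  1.7465 -0.3936  0.5261  0.4248]
[ 0.5895 -0.8059  0.5052] [-0.0663 -0.0459  0.1666]
```

Emit:
{"fn": "apply_moves", "kwargs": {
  "increments": [
    {"dx": -3,"dy": 0,"dz": 0,"wx": 0,"wy": 0,"wz": 0},
    {"dx": -6,"dy": 0,"dz": 0,"wx": 0,"wy": 0,"wz": 0},
    {"dx": -8,"dy": 0,"dz": 0,"wx": 0,"wy": 0,"wz": 0},
    {"dx": -8,"dy": 0,"dz": 0,"wx": 0,"wy": 0,"wz": 0}
  ]
}}

```text
t: 13.45
ee_pos: [0.6088, -0.0281, 0.2355]
tcp_rot: [-0.005, 0.671, 0.741, 0.003]
ft_force: [-2.5, 16.3, 5.3]
opening: 0.0438
```

```bash
python3 - <<'E'
from h import *
st(); print(*delta((*s2w(-.05,.13),.235),np.pi/2+YAW))
E
```

```text
t 13.45 pos [ 0.6088 -0.0281  0.2355] scan [-0.0489  0.1276] xang-yaw deg 90.31712314395388 F [-2.46   16.3045  5.2697] open 0.043824617726868166 q [-0.1556  0.9183  0.2339  1.7426 -0.3952  0.5327  0.4334]
[ 2.4121 -1.0809  0.5363] [-0.1817 -0.6818  0.3182]
```

Reaction is steady at 16 N with no travel, so the slab is at the side stop. I'll back off, lift and look.

Emit:
{"fn": "apply_moves", "kwargs": {
  "increments": [
    {"dx": 8,"dy": 0,"dz": 0,"wx": 0,"wy": 0,"wz": 0},
    {"dx": 22,"dy": 0,"dz": 0,"wx": 0,"wy": 0,"wz": 0},
    {"dx": 30,"dy": 0,"dz": -10,"wx": 0,"wy": -0.7,"wz": 0},
    {"dx": 40,"dy": 0,"dz": -50,"wx": 0,"wy": -0.7,"wz": 0},
    {"dx": 40,"dy": 0,"dz": -100,"wx": 0,"wy": -0.7,"wz": 0},
    {"dx": 40,"dy": 0,"dz": -150,"wx": 0,"wy": -0.7,"wz": 0},
    {"dx": 40,"dy": 0,"dz": -195,"wx": 0,"wy": -0.7,"wz": 0},
    {"dx": 40,"dy": 0,"dz": -200,"wx": 0,"wy": -0.7,"wz": 0},
    {"dx": 40,"dy": 0,"dz": -200,"wx": 0,"wy": -0.7,"wz": 0},
    {"dx": 40,"dy": 0,"dz": -200,"wx": 0,"wy": -0.7,"wz": 0}
  ]
}}

```text
t: 14.45
ee_pos: [0.6051, 0.0095, 0.435]
tcp_rot: [-0.002, 0.671, 0.741, -0.002]
ft_force: [-0.7, -0.7, 0.3]
opening: 0.0438
```

```bash
python3 - <<'E'
from h import *
st()
c=cam("wrist"); im=vision.snapshot("wrist")[:,:,::-1]; np.save("pics/w4.npy",im); np.savez("pics/w4c.npz",K=c[0],R=c[1],t=c[2])
cv2.imwrite("pics/w4.png",cv2.resize(im,None,fx=1.5,fy=1.5,interpolation=cv2.INTER_CUBIC))
crop("scene",205,220,285,290,8,"s5")
E
```

```text
t 14.45 pos [0.6051 0.0095 0.435 ] scan [-0.0491  0.1653] xang-yaw deg 90.309105008163 F [-0.728  -0.7139  0.2967] open 0.0437632283151748 q [-0.3136  0.6575  0.3989  1.608  -0.2963  0.9418  0.2867]
```

View pics/w4.png

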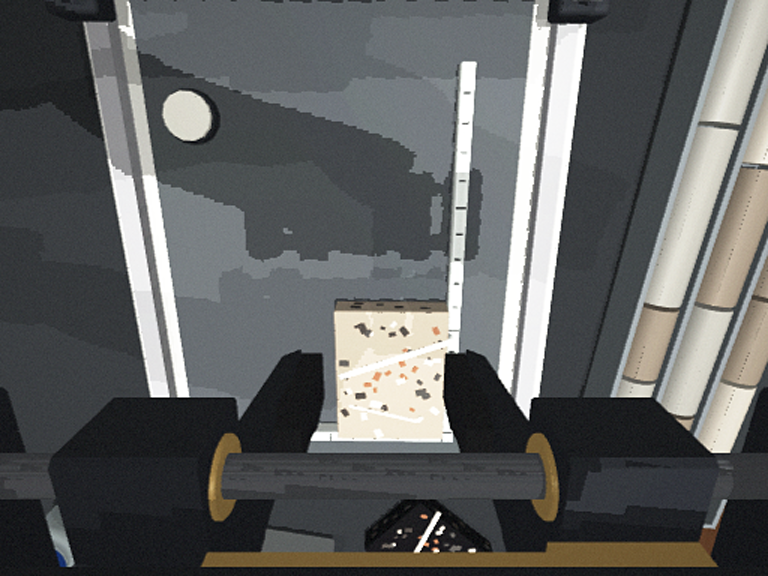

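View pics/s5.png

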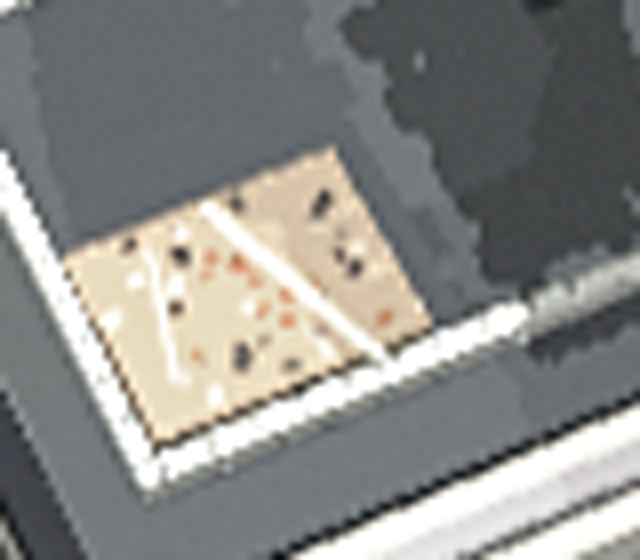

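Both views look flush: (155,440)-(430,325) at the back strip and (70,260)-(155,440) at the side strip in the crop. I'll reseat along x with a second press on the front face to be sure.

```bash
python3 - <<'E'
from h import *
st(); print(*delta((*s2w(-.13,.062),.39),np.pi+YAW))
d=np.load("pics/w4c.npz"); c=(d["K"],d["R"],d["t"])
for p in px2w("w",np.array([(334,310),(448,311),(443,440),(337,438)])/1.5-.17,.084,c): print(w2s(p))
E
```

```text
t 14.55 pos [0.6051 0.0095 0.4342] scan [-0.049   0.1654] xang-yaw deg 90.31413716265187 F [0.6617 0.0862 1.0527] open 0.044114417794532845 q [-0.3131  0.6587  0.3982  1.6081 -0.2963  0.942   0.2868]
[-102.9097  -81.2168   44.7663] [ -0.3283  -0.2849 -89.6856]
[-0.0898  0.1198]
[0.0001 0.1197]
[ 0.0019 -0.0009]
[-0.0907  0.0003]
```

Measured slab edges are x from -0.090 to 0.001 and y from 0.000 to 0.120, so it's seated to within camera accuracy. Going round for the x press.

Emit:
{"fn": "apply_moves", "kwargs": {
  "increments": [
    {"dx": -5,"dy": -5,"dz": 0,"wx": 0,"wy": 0,"wz": -8},
    {"dx": -15,"dy": -15,"dz": 0,"wx": 0,"wy": 0,"wz": -16},
    {"dx": -27,"dy": -25,"dz": 0,"wx": 0,"wy": 0,"wz": -24},
    {"dx": -40,"dy": -35,"dz": 0,"wx": 0,"wy": 0,"wz": -32},
    {"dx": -53,"dy": -45,"dz": 0,"wx": 0,"wy": 0,"wz": -40},
    {"dx": -66,"dy": -55,"dz": 0,"wx": 0,"wy": 0,"wz": -48},
    {"dx": -79,"dy": -65,"dz": 0,"wx": 0,"wy": 0,"wz": -56},
    {"dx": -92,"dy": -75,"dz": 0,"wx": 0,"wy": 0,"wz": -64},
    {"dx": -103,"dy": -81,"dz": 0,"wx": 0,"wy": 0,"wz": -72},
    {"dx": -103,"dy": -81,"dz": 0,"wx": 0,"wy": 0,"wz": -80}
  ],
  "gripper": -0.36
}}

```text
t: 15.55
ee_pos: [0.5336, -0.1033, 0.4333]
tcp_rot: [-0.005, 0.036, 0.999, -0.001]
ft_force: [-0.8, -0.6, 0.4]
opening: 0.0597
```

```bash
python3 - <<'E'
from h import *
st(); print(*delta((*s2w(-.13,.062),.235),np.pi+YAW))
E
```

```text
t 15.55 pos [ 0.5336 -0.1033  0.4333] scan [-0.1309  0.0598] xang-yaw deg 170.43445150871537 F [-0.7568 -0.5941  0.3747] open 0.05970599439147546 q [ 0.1234  0.5435 -0.0291  1.7789  0.0248  0.8299  1.5795]
[ -2.5906   2.9167 198.285 ] [-0.1204 -0.6078 -9.5646]
```

Emit:
{"fn": "apply_moves", "kwargs": {
  "increments": [
    {"dx": -1,"dy": 1,"dz": 25,"wx": 0,"wy": -0.6,"wz": -5},
    {"dx": -2,"dy": 2,"dz": 65,"wx": 0,"wy": -0.6,"wz": -9.5},
    {"dx": -2,"dy": 2,"dz": 105,"wx": 0,"wy": -0.6,"wz": -9.5},
    {"dx": -2,"dy": 2,"dz": 145,"wx": 0,"wy": -0.6,"wz": -9.5},
    {"dx": -2,"dy": 2,"dz": 175,"wx": 0,"wy": -0.6,"wz": -9.5},
    {"dx": -2,"dy": 2,"dz": 190,"wx": 0,"wy": -0.6,"wz": -9.5},
    {"dx": -2,"dy": 2,"dz": 197,"wx": 0,"wy": -0.6,"wz": -9.5},
    {"dx": -2,"dy": 2,"dz": 198,"wx": 0,"wy": -0.6,"wz": -9.5},
    {"dx": -2,"dy": 2,"dz": 198,"wx": 0,"wy": -0.6,"wz": -9.5}
  ]
}}

```text
t: 16.45
ee_pos: [0.5337, -0.1019, 0.2354]
tcp_rot: [-0.0, -0.046, 0.999, -0.001]
ft_force: [-0.5, -0.5, 0.3]
opening: 0.0599
```

```bash
python3 - <<'E'
from h import *
st(); print(*delta((*s2w(-.101,.062),.235),np.pi+YAW))
E
```

```text
t 16.45 pos [ 0.5337 -0.1019  0.2354] scan [-0.1306  0.0611] xang-yaw deg -180.06728528559105 F [-0.5058 -0.4693  0.2589] open 0.05990341360927237 q [ 0.1305  0.8478 -0.046   1.9406  0.1051  0.3553  1.6651]
[-29.6282   0.8903   0.4448] [-0.1189 -0.0061 -0.0673]
```

Emit:
{"fn": "apply_moves", "kwargs": {
  "increments": [
    {"dx": -5,"dy": 0,"dz": 0,"wx": 0,"wy": 0,"wz": 0},
    {"dx": -10,"dy": 0,"dz": 0,"wx": 0,"wy": 0,"wz": 0},
    {"dx": -15,"dy": 0,"dz": 0,"wx": 0,"wy": 0,"wz": 0},
    {"dx": -20,"dy": 0,"dz": 0,"wx": 0,"wy": 0,"wz": 0},
    {"dx": -24,"dy": 0,"dz": 0,"wx": 0,"wy": 0,"wz": 0},
    {"dx": -28,"dy": 0,"dz": 0,"wx": 0,"wy": 0,"wz": 0},
    {"dx": -32,"dy": 0,"dz": 0,"wx": 0,"wy": 0,"wz": 0},
    {"dx": -36,"dy": 0,"dz": 0,"wx": 0,"wy": 0,"wz": 0},
    {"dx": -38,"dy": 0,"dz": 0,"wx": 0,"wy": 0,"wz": 0},
    {"dx": -38,"dy": 0,"dz": 0,"wx": 0,"wy": 0,"wz": 0}
  ]
}}

```text
t: 17.45
ee_pos: [0.5665, -0.0989, 0.2347]
tcp_rot: [-0.008, -0.046, 0.999, -0.001]
ft_force: [-12.4, 0.5, 10.1]
opening: 0.0596
```

```bash
python3 - <<'E'
from h import *
st(); print(*delta((*s2w(-.101,.062),.235),np.pi+YAW))
E
```

```text
t 17.45 pos [ 0.5665 -0.0989  0.2347] scan [-0.0977  0.0611] xang-yaw deg -180.1014650905778 F [-12.4048   0.5333  10.0549] open 0.05963378169087901 q [ 0.1202  0.8735 -0.0495  1.8367  0.0967  0.4494  1.6636]
[ 3.2761  0.9385 -0.212 ] [-0.0657 -0.9194 -0.1009]
```

Pressed to 12 N with the tip plane at x≈-0.1005 (0.092 plus the 9 mm half pad), so it's seated. I'll retreat, lift, look again and shut the gripper.

Emit:
{"fn": "apply_moves", "kwargs": {
  "increments": [
    {"dx": 8,"dy": 0,"dz": 0,"wx": 0,"wy": 0,"wz": 0},
    {"dx": 22,"dy": 0,"dz": 0,"wx": 0,"wy": 0,"wz": 0},
    {"dx": 35,"dy": 0,"dz": 0,"wx": 0,"wy": -0.9,"wz": 0},
    {"dx": 45,"dy": 0,"dz": -30,"wx": 0,"wy": -0.9,"wz": 0},
    {"dx": 50,"dy": 0,"dz": -75,"wx": 0,"wy": -0.9,"wz": 0},
    {"dx": 50,"dy": 0,"dz": -120,"wx": 0,"wy": -0.9,"wz": 0},
    {"dx": 50,"dy": 0,"dz": -165,"wx": 0,"wy": -0.9,"wz": 0},
    {"dx": 50,"dy": 0,"dz": -200,"wx": 0,"wy": -0.9,"wz": 0},
    {"dx": 50,"dy": 0,"dz": -210,"wx": 0,"wy": -0.9,"wz": 0},
    {"dx": 50,"dy": 0,"dz": -210,"wx": 0,"wy": -0.9,"wz": 0}
  ],
  "gripper": -0.36
}}

```text
t: 18.45
ee_pos: [0.5204, -0.103, 0.4468]
tcp_rot: [0.002, -0.046, 0.999, -0.001]
ft_force: [0.5, -0.3, 0.2]
opening: 0.06
```

```bash
python3 - <<'E'
from h import *
st(); print(*delta((.463,-.387,.40),np.pi+YAW))
c=cam("wrist"); im=vision.snapshot("wrist")[:,:,::-1]; np.save("pics/w5.npy",im); np.savez("pics/w5c.npz",K=c[0],R=c[1],t=c[2])
cv2.imwrite("pics/w5.png",cv2.resize(im,None,fx=1.5,fy=1.5,interpolation=cv2.INTER_CUBIC))
crop("scene",205,220,285,290,8,"s6")
E
```

```text
t 18.45 pos [ 0.5204 -0.103   0.4468] scan [-0.144   0.0613] xang-yaw deg -180.1090688679181 F [ 0.5283 -0.2545  0.1683] open 0.060012846422259174 q [ 0.1643  0.5072 -0.0883  1.8018  0.0598  0.8319  1.7098]
[  83.3711 -277.4472   47.0539] [-0.1074  0.1692 -0.1092]
```

View pics/w5.png

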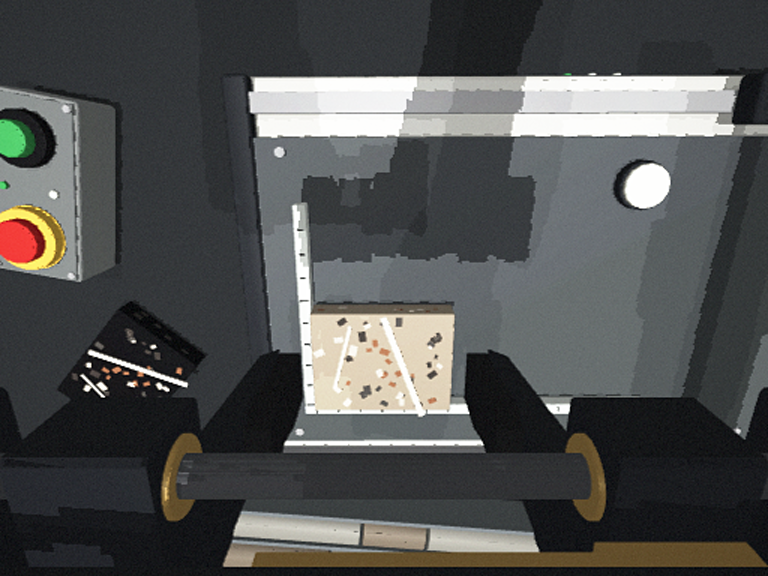

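View pics/s6.png

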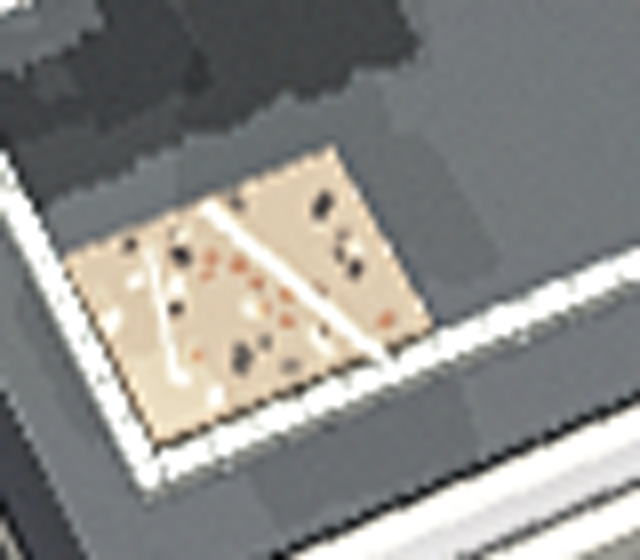

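The slab sits in the corner: wrist-view corners are (312,314), (454,314), (451,411) and (313,411), against the side strip at x≈305 and the back strip at y≈408. A zoomed numeric check comes next.

```bash
python3 - <<'E'
from h import *
im=np.load("pics/w5.npy"); d=np.load("pics/w5c.npz"); c=(d["K"],d["R"],d["t"])
cv2.imwrite("pics/w5z.png",cv2.resize(im[190:290,185:315],None,fx=6,fy=6,interpolation=cv2.INTER_CUBIC))
# predicted seated top outline
from numpy import array
P=[(*s2w(x,y),.084) for x,y in [(-.092,0),(-.092,.12),(0,.12),(0,0)]]
print("predicted px",w2px("w",P,c)*1.5)
print("strip in edge pred",w2px("w",[(*s2w(x,y),.074) for x,y in [(-.18,0),(-.1,0),(0,.2)]],c)*1.5)
for p in px2w("w",np.array([(312,314),(454,314),(451,411),(313,411)])/1.5-.17,.084,c): print(w2s(p))
E
```

```text
predicted px [[309.0392 311.8151]
 [455.5794 311.6112]
 [450.4471 408.7512]
 [314.6497 408.8942]]
strip in edge pred [[304.9695 201.6819]
 [310.4105 298.5095]
 [537.355  402.3566]]
[-0.0903  0.0021]
[-0.0901  0.1186]
[0.002  0.1204]
[ 0.0019 -0.0018]
```

View pics/w5z.png

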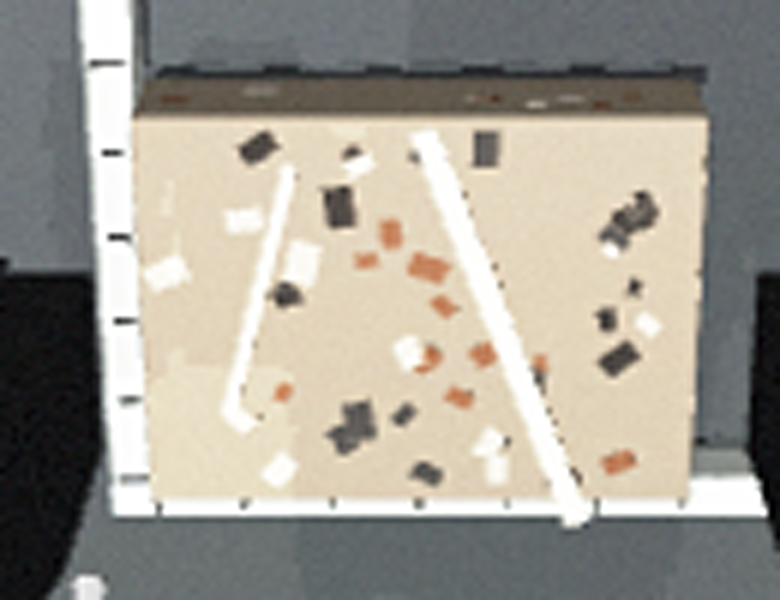

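The slab is parallel to and touching both strips with no bed visible between. Next, the button, with fingers shut.

Emit:
{"fn": "apply_moves", "kwargs": {
  "increments": [
    {"dx": 5,"dy": -20,"dz": 0,"wx": 0,"wy": 0,"wz": 0},
    {"dx": 18,"dy": -60,"dz": 0,"wx": 0,"wy": 0,"wz": 0},
    {"dx": 30,"dy": -100,"dz": 0,"wx": 0,"wy": 0,"wz": 0},
    {"dx": 42,"dy": -140,"dz": 0,"wx": 0,"wy": 0,"wz": 0},
    {"dx": 54,"dy": -180,"dz": 0,"wx": 0,"wy": 0,"wz": 0},
    {"dx": 66,"dy": -215,"dz": 0,"wx": 0,"wy": 0,"wz": 0},
    {"dx": 72,"dy": -235,"dz": 0,"wx": 0,"wy": 0,"wz": 0},
    {"dx": 72,"dy": -240,"dz": 0,"wx": 0,"wy": 0,"wz": 0},
    {"dx": 72,"dy": -240,"dz": 0,"wx": 0,"wy": 0,"wz": 0},
    {"dx": 72,"dy": -240,"dz": 0,"wx": 0,"wy": 0,"wz": 0}
  ],
  "gripper": 1
}}

```text
t: 19.55
ee_pos: [0.4708, -0.3466, 0.4436]
tcp_rot: [-0.002, -0.047, 0.999, 0.001]
ft_force: [0.3, 0.5, 0.7]
opening: 0.0005
```

```bash
python3 - <<'E'
from h import *
st()
c=cam("wrist"); im=vision.snapshot("wrist")[:,:,::-1]; np.save("pics/w6.npy",im); np.savez("pics/w6c.npz",K=c[0],R=c[1],t=c[2])
cv2.imwrite("pics/w6.png",cv2.resize(im,None,fx=1.5,fy=1.5,interpolation=cv2.INTER_CUBIC))
hsv=cv2.cvtColor(im,cv2.COLOR_BGR2HSV); m=cv2.inRange(hsv,(50,120,150),(80,255,255)); n,l,s,ce=cv2.connectedComponentsWithStats(m)
for i in range(1,n):
    if s[i][4]>60: print(s[i],ce[i],px2w("w",ce[i],.077,c))
E
```

```text
t 19.55 pos [ 0.4708 -0.3466  0.4436] scan [-0.2163 -0.1766] xang-yaw deg -179.94567020146738 F [0.348  0.4952 0.668 ] open 0.0005324774212803193 q [ 0.6115  0.5871 -0.0948  1.6451  0.0668  0.9165  2.1574]
[208 148  23  21 241] [220.5104 160.0498] [[ 0.4654 -0.3876  0.077 ]]
```

View pics/w6.png

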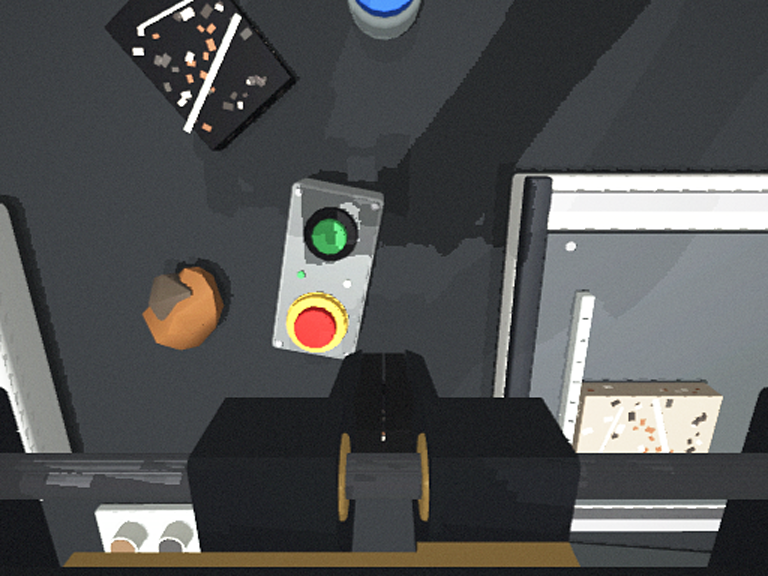

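The green button is at (330,236) in the wrist view, measured at (0.465, -0.3875), and the red one at (316,327). The fingers are shut.

```bash
python3 - <<'E'
from h import *
st(); print(*delta((.4645,-.3875,.256),np.pi+YAW))
E
```

```text
t 19.6 pos [ 0.4709 -0.3465  0.4439] scan [-0.2161 -0.1765] xang-yaw deg -179.9195569286438 F [-0.0843  0.3867 -0.7944] open 0.00048370580918894276 q [ 0.6112  0.5866 -0.0947  1.6449  0.0669  0.9166  2.1575]
[  9.6758 -40.4907 187.9029] [ 0.0803 -0.1763  0.0803]
```

Emit:
{"fn": "apply_moves", "kwargs": {
  "increments": [
    {"dx": 5,"dy": -20,"dz": 20,"wx": 0,"wy": 0,"wz": 0},
    {"dx": 9.7,"dy": -40.5,"dz": 50,"wx": 0,"wy": -0.2,"wz": 0},
    {"dx": 9.7,"dy": -40.5,"dz": 90,"wx": 0,"wy": -0.2,"wz": 0},
    {"dx": 9.7,"dy": -40.5,"dz": 130,"wx": 0,"wy": -0.2,"wz": 0},
    {"dx": 9.7,"dy": -40.5,"dz": 155,"wx": 0,"wy": -0.2,"wz": 0},
    {"dx": 9.7,"dy": -40.5,"dz": 170,"wx": 0,"wy": -0.2,"wz": 0},
    {"dx": 9.7,"dy": -40.5,"dz": 178,"wx": 0,"wy": -0.2,"wz": 0},
    {"dx": 9.7,"dy": -40.5,"dz": 178,"wx": 0,"wy": -0.2,"wz": 0},
    {"dx": 9.7,"dy": -40.5,"dz": 178,"wx": 0,"wy": -0.2,"wz": 0}
  ]
}}

```text
t: 20.5
ee_pos: [0.4651, -0.3871, 0.2667]
tcp_rot: [0.001, -0.048, 0.999, 0.0]
ft_force: [-0.4, -0.8, -0.8]
opening: 0.0005
```

```bash
python3 - <<'E'
from h import *
st(); print(*delta((.4645,-.3875,.243),np.pi+YAW))
crop("scene",110,220,170,300,7,"s7")
E
```

```text
t 20.5 pos [ 0.4651 -0.3871  0.2667] scan [-0.2257 -0.2164] xang-yaw deg -179.8621438575654 F [-0.3937 -0.7883 -0.7718] open 0.0005228767188874319 q [ 0.6617  0.8463 -0.0768  1.7388  0.1055  0.5598  2.1885]
[ 0.7023 -0.3057 23.6925] [0.0427 0.0855 0.1379]
```

View pics/s7.png

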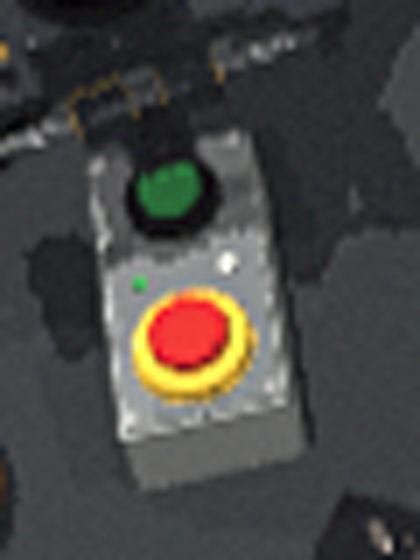

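The fingertips sit just above the green button (170,185 in the crop), clear of the red one. Pressing slowly.

Emit:
{"fn": "apply_moves", "kwargs": {
  "increments": [
    {"dx": 0,"dy": 0,"dz": 8,"wx": 0,"wy": 0,"wz": 0},
    {"dx": 0,"dy": 0,"dz": 14,"wx": 0,"wy": 0,"wz": 0},
    {"dx": 0,"dy": 0,"dz": 19,"wx": 0,"wy": 0,"wz": 0},
    {"dx": 0,"dy": 0,"dz": 23,"wx": 0,"wy": 0,"wz": 0},
    {"dx": 0,"dy": 0,"dz": 25,"wx": 0,"wy": 0,"wz": 0},
    {"dx": 0,"dy": 0,"dz": 27,"wx": 0,"wy": 0,"wz": 0},
    {"dx": 0,"dy": 0,"dz": 29,"wx": 0,"wy": 0,"wz": 0},
    {"dx": 0,"dy": 0,"dz": 30,"wx": 0,"wy": 0,"wz": 0},
    {"dx": 0,"dy": 0,"dz": 30,"wx": 0,"wy": 0,"wz": 0}
  ]
}}

```text
t: 21.45
ee_pos: [0.465, -0.3873, 0.2375]
tcp_rot: [0.001, -0.048, 0.999, 0.0]
ft_force: [-2.5, 1.6, 6.0]
opening: 0.0007
```

Emit:
{"fn": "apply_moves", "kwargs": {
  "increments": [
    {"dx": 0,"dy": 0,"dz": 1,"wx": 0,"wy": 0,"wz": 0},
    {"dx": 0,"dy": 0,"dz": 2,"wx": 0,"wy": 0,"wz": 0},
    {"dx": 0,"dy": 0,"dz": 3,"wx": 0,"wy": 0,"wz": 0},
    {"dx": 0,"dy": 0,"dz": 3,"wx": 0,"wy": 0,"wz": 0}
  ]
}}

```text
t: 21.85
ee_pos: [0.465, -0.3873, 0.2372]
tcp_rot: [0.001, -0.048, 0.999, -0.0]
ft_force: [-4.2, 2.7, 22.2]
opening: 0.0004
```

22 N with no further travel and the tip at 71 mm: it has bottomed out. Releasing.

Emit:
{"fn": "apply_moves", "kwargs": {
  "increments": [
    {"dx": 0,"dy": 0,"dz": -3,"wx": 0,"wy": 0,"wz": 0},
    {"dx": 0,"dy": 0,"dz": -8,"wx": 0,"wy": 0,"wz": 0},
    {"dx": 0,"dy": 0,"dz": -20,"wx": 0,"wy": 0,"wz": 0},
    {"dx": 0,"dy": 0,"dz": -50,"wx": 0,"wy": 0,"wz": 0},
    {"dx": 0,"dy": 0,"dz": -95,"wx": 0,"wy": 0,"wz": 0},
    {"dx": 0,"dy": 0,"dz": -140,"wx": 0,"wy": 0,"wz": 0},
    {"dx": 0,"dy": 0,"dz": -180,"wx": 0,"wy": 0,"wz": 0},
    {"dx": 0,"dy": 0,"dz": -200,"wx": 0,"wy": 0,"wz": 0},
    {"dx": 0,"dy": 0,"dz": -200,"wx": 0,"wy": 0,"wz": 0},
    {"dx": 0,"dy": 0,"dz": -200,"wx": 0,"wy": 0,"wz": 0}
  ]
}}

```text
t: 22.85
ee_pos: [0.4644, -0.3871, 0.4371]
tcp_rot: [0.001, -0.048, 0.999, -0.0]
ft_force: [-0.3, -0.1, -0.4]
opening: 0.0009
```

```bash
python3 - <<'E'
from h import *
st()
im=vision.snapshot("scene")[:,:,::-1]; cv2.imwrite("pics/s8.png",cv2.resize(im,None,fx=1.5,fy=1.5,interpolation=cv2.INTER_CUBIC))
crop("top",190,120,370,260,4.4,"t8")
crop("scene",205,220,285,290,8,"s9")
E
```

```text
t 22.85 pos [ 0.4644 -0.3871  0.4371] scan [-0.2264 -0.2163] xang-yaw deg -179.9028555145003 F [-0.2801 -0.0824 -0.4162] open 0.0009068543005905315 q [ 0.6751  0.6211 -0.0981  1.5951  0.07    0.927   2.2198]
```

View pics/s8.png

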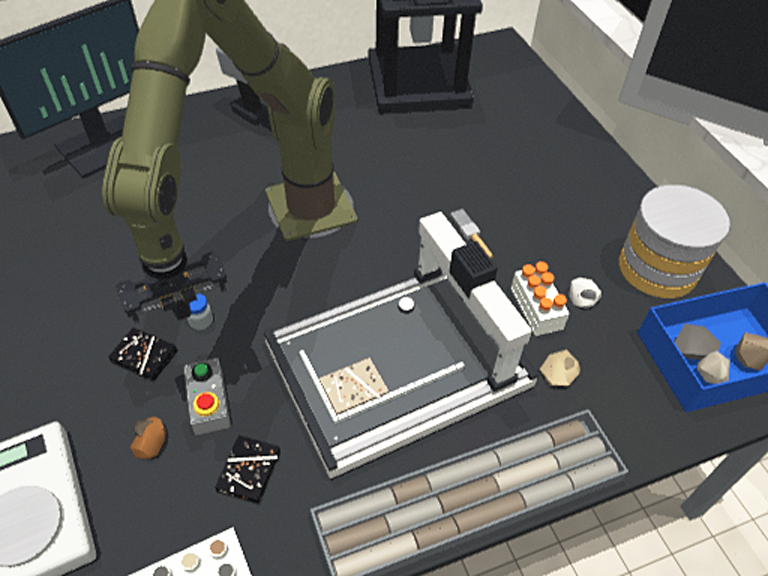

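View pics/t8.png

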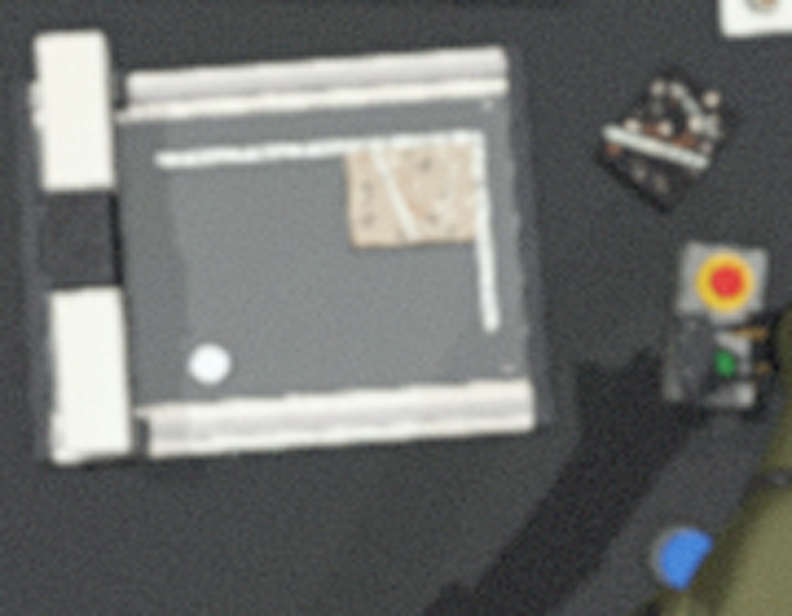

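The slab is in the corner (top crop 350-475, 150-245), touching both strips. The puck (209,364), gantry, red stop and rocks are where they started, and the arm is well clear with zero force. Handing in.

```bash
python3 - <<'E'
from station import ctrl
print(ctrl.sign_off())
E
```

```text
the job is handed in; nothing more can be done
None
```

The slab is seated against both stops, the green button was pressed once after that, and the job is handed in at about 23 s of the 72 s allowed.

- **Seating:** I pushed the slab with two fingertips to the back stop, which also squared it. I then slid it along the back stop to the side stop, and finally pressed it once more against the back stop. The arm met 10 to 16 N at each stop with almost no further movement. The last wrist view put the slab's edges within about 2 mm of the seated position, which is the calibration's accuracy, and no bed showed between slab and strips.
- **Button:** I pressed it with the fingers shut until it bottomed out at 22 N, with the fingertips at 71 mm, which is fully down. I then released it and lifted about 200 mm clear. The arm read about zero force, and the button looked up again in the scene view, though I could not read its travel directly.
- **Everything else:** In the final pictures the gantry, puck, red stop, rocks, jar, rack and brush look unmoved; I compared these by eye only.
- **Disagreement:** The scene camera placed the buttons about 8 to 10 mm further from the robot than the top and wrist views. I used the top and wrist values, and the press bottomed out at the expected height.

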